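# Set out the maki packs: unclip the box, load the tray, slide it onto the chill plate

## Task

Pinch the two tabs of the storage box's clear cover to unclip it, lay the cover right way up on the table, and set every maki pack from the box upright on the floor of the wooden tray, pinching the thin packs only lightly. With all of them aboard, slide the tray from the table over the raised edge of the aluminium chill plate until it sits flat and wholly on the plate; keep it level and never carry it: lift no more than its front edge, just enough to clear the step. Leave the empty box with its cover clipped back on, and do not disturb the knife, the tub or the sauce bottle.

Things in the scene. Friction and masses are not known exactly. Their poses are not given: they have to be found in the camera images.
- box: White food storage box, fixed, open on top: outside 192 (x) by 180 (y) by 66 mm high, walls and floor 4 mm. Origin: centre of underside, z up. Stands left or right of the tray, turned up to 0.25 rad. The packs stand on its floor in a 2 by 2 grid, long sides along y, about 30 mm from the x walls and 34 mm apart in x. At the start the cover is clipped on.
- box_rim (a point): Middle of the box's mouth at rim height, 66 mm above its underside; the cover's origin belongs here. Inside, halfway along each x wall, a catch ledge 34 mm long sticks 5 mm inwards, its underside 6 mm below the rim: the cover's hooks hold under these two ledges.
- cover: Clear loose cover, 204 (x) by 192 (y) mm, 4 mm thick, 260 g. Origin: centre of the flat plate's underside, z up; axes along the box's at the start. A flared skirt 14 mm deep fits round the outside of the box walls with about 2.5 mm of play each way and guides it on. Laid right way up on the table it rests on the skirt, origin 14 mm up.
- pinch (a point): Point midway between the cover's two grey finger tabs, 28 mm above the cover's origin. The tabs face each other along the cover's x, each 30 mm wide (y), 10 mm thick, standing from 6 to 40 mm above the origin; outer faces 62 mm apart at rest, 44 mm squeezed home. The slide bars lying on the cover along x are 7.5 mm above the origin at most.
- tab_a (a joint): How far the tab on the cover's +x side is squeezed in, m: 0 at rest, 0.009 home; springs back, about 3 N at rest to 8.5 N home. It draws in a hook hanging 11 mm below the plate at that edge. With both tabs in by 6 mm or more the cover lifts straight off. Refit: hold both squeezed, lower it square on the rim, let go, and the hooks spring under the ledges.
- tab_b (a joint): The same for the tab on the cover's -x side.
- tray: Dark wooden serving tray, loose, 420 g: 152 (x) by 194 (y) mm, flat square-edged underside, floor 4 mm thick, rim 4 mm thick with its top 13 mm above the underside. Origin: centre of the underside, z up. At each y end an upright 40 mm wide, 38 mm high carries a raised ear handle. It stands on the table between box and plate, its length towards the plate.
- ear_l (a point): Grip point on the tray's +y ear handle: 122 mm from the tray's origin along +y, 32 mm above the underside. The ear is a level bar 24 mm wide (x), 12 mm thick (26 to 38 mm above the underside), ending 139 mm from the tray's middle.
- ear_r (a point): The same grip point on the -y ear handle, 122 mm from the tray's origin along -y.
- plate: Aluminium chill plate, fixed: 196 (x) by 240 (y) mm, top 8 mm above the table, square-edged (the step). Origin: centre of its underside, y along its length, turned up to 0.12 rad. It stands on the other side of the tray from the box, up to 8 cm nearer or farther in x than the tray.
- pack1: Closed thin-walled pack of maki, black base and clear lid: 44 (x) by 80 (y) by 44 mm high, 70 to 130 g. Origin: centre of its underside, z up. Keep the force of both fingers on it, taken together, under 90 N (a grip of 20 to 30 N across its 44 mm holds it safely). Two to four of the four packs are present.
- pack2: Closed thin-walled pack of maki, black base and clear lid: 44 (x) by 80 (y) by 44 mm high, 70 to 130 g. Origin: centre of its underside, z up. Keep the force of both fingers on it, taken together, under 90 N (a grip of 20 to 30 N across its 44 mm holds it safely). Two to four of the four packs are present.
- pack3: Closed thin-walled pack of maki, black base and clear lid: 44 (x) by 80 (y) by 44 mm high, 70 to 130 g. Origin: centre of its underside, z up. Keep the force of both fingers on it, taken together, under 90 N (a grip of 20 to 30 N across its 44 mm holds it safely). Two to four of the four packs are present.
- pack4: Closed thin-walled pack of maki, black base and clear lid: 44 (x) by 80 (y) by 44 mm high, 70 to 130 g. Origin: centre of its underside, z up. Keep the force of both fingers on it, taken together, under 90 N (a grip of 20 to 30 N across its 44 mm holds it safely). Two to four of the four packs are present.
- knife: Bystander: kitchen knife 230 mm long lying on a grey cutting board beyond the work; origin under its middle.
- tub: Bystander: lidded food tub 113 by 148 by 58 mm, beyond the work; origin at the centre of its underside.
- sauce: Bystander: sauce bottle, 60 mm across and 160 mm tall, at the far left; origin at the centre of its underside.

How it is judged:
On the way, in this order (a step that is already met when the one before it is completed fails the run):
1. the cover is off the box, lying right way up on the table and let go (height (world z) of cover below 0.03 m and angle between cover's own z axis and vertical below 0.1 rad and horizontal distance between cover and box above 0.15 m and contact force between the fingers and cover below 0.3 N), for 0.2 s.
2. every pack stands upright on the tray's floor, let go, with the tray still flat on the table (x of pack1 in the frame of tray between -0.066 and 0.066 m and y of pack1 in the frame of tray between -0.085 and 0.085 m and z of pack1 in the frame of tray between 0 and 0.012 m and angle between each of pack1, pack2, pack3, pack4's own z axis and vertical below 0.1 rad and contact force between the fingers and pack1 below 0.3 N and x of pack2 in the frame of tray between -0.066 and 0.066 m and y of pack2 in the frame of tray between -0.085 and 0.085 m and z of pack2 in the frame of tray between 0 and 0.012 m and contact force between the fingers and pack2 below 0.3 N and x of pack3 in the frame of tray between -0.066 and 0.066 m and y of pack3 in the frame of tray between -0.085 and 0.085 m and z of pack3 in the frame of tray between 0 and 0.012 m and contact force between the fingers and pack3 below 0.3 N and x of pack4 in the frame of tray between -0.066 and 0.066 m and y of pack4 in the frame of tray between -0.085 and 0.085 m and z of pack4 in the frame of tray between 0 and 0.012 m and contact force between the fingers and pack4 below 0.3 N and height (world z) of tray below 0.004 m and angle between tray's own z axis and vertical below 0.03 rad), for 0.2 s.
3. the tray with every pack upright aboard sits flat and wholly on the chill plate, let go (x of pack1 in the frame of tray between -0.066 and 0.066 m and y of pack1 in the frame of tray between -0.085 and 0.085 m and z of pack1 in the frame of tray between 0 and 0.012 m and angle between each of pack1, pack2, pack3, pack4's own z axis and vertical below 0.1 rad and contact force between the fingers and pack1 below 0.3 N and x of pack2 in the frame of tray between -0.066 and 0.066 m and y of pack2 in the frame of tray between -0.085 and 0.085 m and z of pack2 in the frame of tray between 0 and 0.012 m and contact force between the fingers and pack2 below 0.3 N and x of pack3 in the frame of tray between -0.066 and 0.066 m and y of pack3 in the frame of tray between -0.085 and 0.085 m and z of pack3 in the frame of tray between 0 and 0.012 m and contact force between the fingers and pack3 below 0.3 N and x of pack4 in the frame of tray between -0.066 and 0.066 m and y of pack4 in the frame of tray between -0.085 and 0.085 m and z of pack4 in the frame of tray between 0 and 0.012 m and contact force between the fingers and pack4 below 0.3 N and x of tray in the frame of plate between -0.024 and 0.024 m and y of tray in the frame of plate between -0.024 and 0.024 m and z of tray in the frame of plate between 0.004 and 0.012 m and angle between tray's own z axis and vertical below 0.03 rad and angle between the y axis of tray and the y axis of plate, either way round below 0.25 rad and contact force between the fingers and tray below 0.3 N), for 0.2 s.
At the end, for the whole second after the job is handed in: Every pack upright on the tray's floor; the tray flat and wholly on the plate (centres within 24 mm along each plate axis, turned less than 0.25 rad); the cover seated square on the box rim, both tabs within 3.5 mm of rest; all let go and still (all of step 3 and x of cover in the frame of box between -0.006 and 0.006 m and y of cover in the frame of box between -0.007 and 0.007 m and z of cover in the frame of box between 0.062 and 0.0685 m and angle between the x axis of cover and the x axis of box, either way round below 0.1 rad and angle between cover's own z axis and vertical below 0.03 rad and value of joint each of tab_a, tab_b below 0.0035 m and contact force between the fingers and cover below 0.3 N and linear speed of each of tray, cover below 0.02 m/s); the robot touches nothing.
It fails at once if a pack is squeezed with more than 90 N by the fingers (contact force between the fingers and pack1 above 90 N or contact force between the fingers and pack2 above 90 N or contact force between the fingers and pack3 above 90 N or contact force between the fingers and pack4 above 90 N).
It fails at once if the tray is carried: its middle is more than 28 mm above the table (height (world z) of tray above 0.028 m).
It fails at once if the tray is tipped by more than 0.2 rad (angle between tray's own z axis and vertical above 0.2 rad).
It fails at once if the knife, the tub or the sauce bottle is moved by more than 30 mm (distance of any of knife, tub, sauce from where it was at the start of the episode above 0.03 m).
Of pack1, pack2, pack3, pack4 only 2 to 4 are there at a start; the rules pass over those that are not, and their reading is None.
At some moment in a run one of tray, cover may be knocked a few centimetres aside while the robot is not near it.
It also fails if it takes over 208 s, if anything falls off the work surface, if the arm or the gripper's body presses on something with over 40 N, if the wrist force passes 120 N, or if a joint passes its speed limit or range.

## Robot

A 6-joint arm with a two-finger parallel gripper is mounted at the origin on the work surface. World frame = base frame: x ahead of the robot, y to its left, z up, the work surface at z = 0. Lengths are in m, angles in rad, forces in N, time in s.
With the tool pointing down it reaches from about 0.425 to 0.95 m from the base axis. Payload 3.5 kg.
Tool frame: the origin (TCP) lies midway between the tips of the shut fingers; the grasp point (between the pads) lies 19 mm behind it (ctrl.hold_point_z is the distance from the TCP to the grasp point, in m); z points along the fingers, y is the line along which they close (so a half turn about z gives the same grasp; the last joint's range is limited). The gripper opens to 85 mm and grips with 20 to 120 N. Pads are 22 mm wide; open, the fingers measure 114 mm over their backs; the gripper's body (76 mm by 85 mm) begins 54 mm behind the grasp point. The pads swing forward as they close: fully open they stand 13 mm farther back than shut.
Start: joints at [-1.353, 0.286, 1.577, -0, 1.279, -0.15], TCP at [0.243, -0.63, 0.196] pointing down, gripper open.
Joint ranges: [-2.77, 2.77], [-0.9, 2.22], [0.21, 2.48], [-1.53, 4.67], [0.24, 2.81], [-2.84, 2.84]. Speed limits (rad/s): [2.79, 2.79, 3.14, 3.14, 3.14, 3.14].

## Interface

Orientations are given as a unit quaternion [x, y, z, w].
In Python, from plant import readout, cams, sign_off, ctrl gives the robot as it stands. The module is installed in compiled form; this text tells all that it offers.
- The arm moves only by the tool step_arm, never from a script. Its argument "increments" is a list of rows, each a list of 2 entries, a list of its own where there are three numbers: the shift along the world's x, y, z in mm, then the turn, a rotation vector about the world's x, y, z in rad. In form: [[[x, y, z], [rx, ry, rz]], ...]. A call has 1 to 8 rows; each row shifts and turns the commanded pose from where the row before left it; what a row does not reach is not made up. A row lasts 1/12 s, in which the tool goes at most 41.7 mm and 7.16 degrees, less where a joint would pass 70% of its speed; a pose out of reach is approached as far as the arm can. A call is refused whole if a number of a shift passes 41.7 or a number of a turn 0.125, either way. A call with a gripper value outside its range is refused whole. "fingers" is the opening, from -1 (shut) to 1 (fully open), set as the call begins (left out, the last holds). The fingers move at their own pace and stop on an object; "grip_force" is the grip in N (left out, the last holds). Time passes only in rows, so rows that do not move let the fingers close. It gives the time, the measured TCP pose, the force, the opening and the grip force at its end, in the units of the state.
- readout.get_state(): the state, without advancing time (a new reading comes with each control period).
- cams.read_camera(name): name is "scene" or "top"; returns the picture (480x640x3 uint8, red, green, blue); there is no depth.
- cams.get_calibration(name): a dict with "fx", "fy", "cx", "cy" (pixels), "eye" and "rotation" of the camera in the world. Camera axes: x right, y up, looking along -z (the intrinsics and any distortion apply to the point x, -y, -z); pixel columns grow to the right and rows downward; lengths in m; the calibration is good to about 2 mm. A picture is of the moment at which its call begins. get_calibration takes no time and is no camera call.
- sign_off(): hands the job in; it is judged then, once.
The state is a dict: "time": time; "qpos": joint angles; "dq": joint speeds; "joint_efforts": joint torques, N m; "eef_pos": TCP position; "tcp_rot": TCP orientation; "contact_force": force on the tool from outside, world axes, zero at the start; "wrist_torque": the same for the moment, N m; "opening": opening from 0.0 (shut) to 1.0 (fully open); "finger_force": force on a finger pad.
Only numpy, scipy, OpenCV 4.12 (cv2) and the standard library are available. Lean on these libraries where they do the work, as an engineer would, in place of code of your own. Each camera call takes 0.05 s, during which the arm holds its last target. There are 200 camera calls.

## Working session

There is one attempt and no reset: what is moved stays moved. The work goes in short steps, Python scripts to look and compute and a tool call to move; the robot and the scene stay as the last step left them, time stands still between calls to the robot, and variables do not carry over. Pictures are saved under pics/ and viewed, at most 14 in all, crops included, and the job is handed in when it is done.

Besides the shell and the picture viewer there is one more tool, called after "Request:" as a command line: name --argument value ..., lists and objects as JSON in quotes. step_arm: Moves the arm, as the interface text tells. Its arguments: {"type":"object","properties":{"increments":{"type":"array","items":{"type":"array"}},"fingers":{"type":"number"},"grip_force":{"type":"number"}},"required":["increments"]}

```bash
mkdir -p pics
cat > h.py <<'E'
import numpy as np, cv2
from plant import readout, cams, ctrl
def snap(n,f):
    im=cams.read_camera(n); cv2.imwrite('pics/'+f,cv2.cvtColor(im,cv2.COLOR_RGB2BGR)); return im
def ray(n,u,v):
    c=cams.get_calibration(n); p=np.array([[[u,v]]],float)
    K=np.array([[c['fx'],0,c['cx']],[0,c['fy'],c['cy']],[0,0,1.]])
    d=c.get('distortion',None)
    q=cv2.undistortPoints(p,K,None if d is None else np.array(d,float))[0,0]
    return np.array(c['eye']),np.array(c['rotation'])@np.array([q[0],-q[1],-1.])
def onz(n,u,v,z):
    e,d=ray(n,u,v); return e+d*(z-e[2])/d[2]
E
python3 - <<'E'
from h import *
for n in('scene','top'):
    print(n,cams.get_calibration(n)); snap(n,n+'0.png')
print(readout.get_state(),ctrl.hold_point_z)
E
```

```text
scene {'fx': 501.9851329724722, 'fy': 501.9851329724722, 'cx': 327.66936965937913, 'cy': 242.0003794771546, 'eye': array([1.25086643, 0.06827793, 0.88373596]), 'rotation': array([0.24372957, 0.24024129, 0.66269056, 0.66612404])}
top {'fx': 584.5703700620131, 'fy': 584.5703700620131, 'cx': 306.1141929712047, 'cy': 243.64032912561257, 'eye': array([0.28734939, 0.09620817, 1.612147  ]), 'rotation': array([-0.06523741,  0.06498169,  0.71227045, -0.69583925])}
{'time': 0.1, 'qpos': array([-1.35301635e+00,  2.87118211e-01,  1.57805160e+00,  7.29774251e-06,
        1.27861761e+00, -1.49994654e-01]), 'dq': array([-0.00038409, -0.00036403, -0.00375992,  0.00065753,  0.00134707,
       -0.00010967]), 'joint_efforts': array([ 6.83264698e-04, -4.07295942e+01, -2.93699920e+01, -1.40928810e-04,
        3.43593747e-03,  2.55695667e-06]), 'eef_pos': array([ 0.24257311, -0.62917622,  0.1951468 ]), 'tcp_rot': array([ 9.83139918e-01,  1.82851573e-01, -3.36950046e-05, -1.09687003e-03]), 'contact_force': array([-0.10486941,  0.24062152, -0.3105051 ]), 'wrist_torque': array([-0.01520067,  0.01707084,  0.06075586]), 'finger_force': 0.0, 'opening': 0.9949449830541239} 0.0187
```

Run:
```python
s=open('h.py').read()
s=s.replace("np.array(c['rotation'])@","R.from_quat(c['rotation']).as_matrix()@").replace("import numpy","from scipy.spatial.transform import Rotation as R\nimport numpy",1)
open('h.py','w').write(s)
```

```text
(no output)
```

View pics/top0.png

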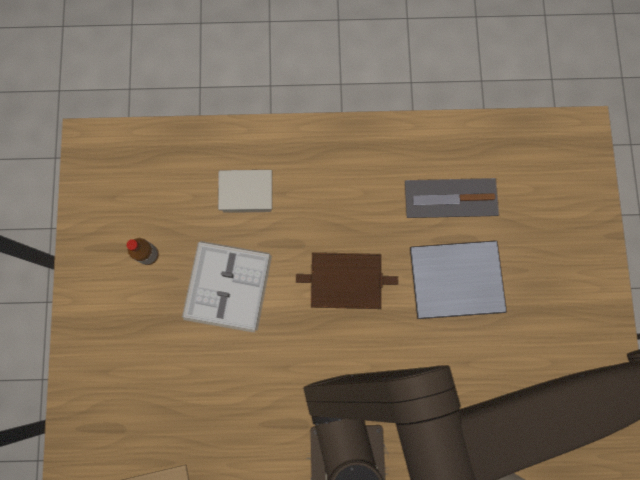

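View pics/scene0.png

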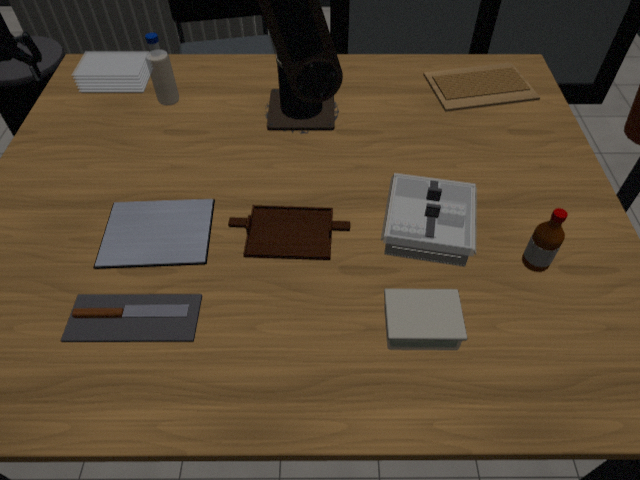

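The top view has +x up and +y left. The box with its cover is at about px (228,286), with grey tabs at (228,272) and (223,295). Two packs show, at (250,272) and (207,297). The tray is at (346,281), the plate at (458,280), the tub at (245,190), the sauce at (140,250) and the knife at (450,198).

```bash
cat >> h.py <<'E'
def rect(mask,box,n='top',z=0.):
    u0,v0,u1,v1=box; m=np.zeros(mask.shape,np.uint8); m[v0:v1,u0:u1]=mask[v0:v1,u0:u1]
    m=cv2.morphologyEx(m,cv2.MORPH_OPEN,np.ones((3,3)))
    c=max(cv2.findContours(m,0,2)[0],key=cv2.contourArea)
    W=np.array([onz(n,*p[0],z)[:2] for p in c])*1000
    (cx,cy),(w,h),a=cv2.minAreaRect(W.astype(np.float32)); M=W.mean(0)
    return np.round([cx,cy,w,h,a],1)
E
python3 - <<'E'
from h import *
im=cv2.imread('pics/top0.png'); hsv=cv2.cvtColor(im,cv2.COLOR_BGR2HSV)
H,S,V=cv2.split(hsv)
for p in [(346,281),(305,279),(458,280),(228,272),(223,295),(230,258),(215,312),(260,250),(330,215)]: print(p,hsv[p[1],p[0]])
dark=((V<85)).astype(np.uint8)
print('tray body z13',rect(dark,(308,235,386,325),z=.013))
print('tray whole z~32',rect(dark,(285,235,410,325),z=.032))
pl=((H>100)&(H<130)&(V>120)&(S>20)).astype(np.uint8)
print('plate',rect(pl,(395,225,520,330),z=.008))
wh=((S<50)&(V>120)).astype(np.uint8)
print('cover',rect(wh,(165,225,290,345),z=.07),rect(wh,(165,225,290,345),z=.056))
for y in range(250,320): print(y,''.join('%4d'%v for v in V[y,212:242]))
E
```

```text
(346, 281) [ 11 138  74]
(305, 279) [ 12 136  77]
(458, 280) [117  17 148]
(228, 272) [170  18  87]
(223, 295) [170   9  89]
(230, 258) [170   8  94]
(215, 312) [ 30   6 175]
(260, 250) [ 16 108 146]
(330, 215) [ 18 113 138]
tray body z13 [480.5 -15.3 212.  149.7  87.7]
tray whole z~32 [478.1 -15.2 271.9 147.9  87.7]Traceback (most recent call last):
  File "<stdin>", line 9, in <module>
  File "h.py", line 17, in rect
    c=max(cv2.findContours(m,0,2)[0],key=cv2.contourArea)
ValueError: max() iterable argument is empty
```

```bash
python3 - <<'E'
from h import *
im=cv2.imread('pics/top0.png'); hsv=cv2.cvtColor(im,cv2.COLOR_BGR2HSV)
H,S,V=cv2.split(hsv)
pl=((S<45)&(V>120)).astype(np.uint8)
print('plate',rect(pl,(395,225,520,330),z=.008))
wh=((S<60)&(V>110)).astype(np.uint8)
print('cover',rect(wh,(165,225,290,345),z=.07),rect(wh,(165,225,290,345),z=.056))
for n,b,sl in(('top',(165,225,290,345),'t'),('scene',(375,165,490,270),'s')):
    I=cv2.imread('pics/%s0.png'%n); u0,v0,u1,v1=b
    cv2.imwrite('pics/c_%s.png'%sl,cv2.resize(I[v0:v1,u0:u1],None,fx=5,fy=5,interpolation=2)[:600,:800])
E
python3 -c "
import cv2,numpy as np
a=cv2.imread('pics/c_t.png');b=cv2.imread('pics/c_s.png')
a=cv2.resize(a,(400,384));b=cv2.resize(b,(400,365))
c=np.zeros((384,800,3),np.uint8);c[:,:400]=a;c[:365,400:]=b;cv2.imwrite('pics/c_both.png',c)"
```

```text
plate [ 478.4 -322.8  194.3  238.8    2.8]
cover [466.5 306.4 199.8 212.7  78.6] [468.2 308.3 201.6 214.6  78.6]
```

View pics/c_both.png

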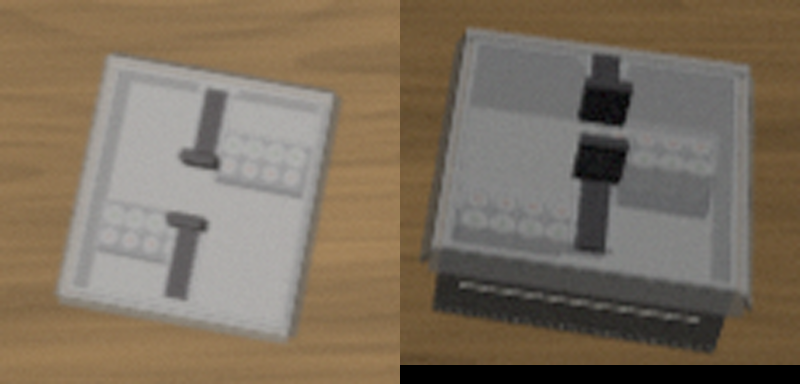

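Run:
```python
from h import *
im=cv2.imread('pics/top0.png'); V=cv2.cvtColor(im,cv2.COLOR_BGR2HSV)[...,2]
print('mid tabs',onz('top',225.15,284.4,.1))
# two-view of each tab (dark blobs)
def tri(a,b):
    e1,d1=ray('top',*a);e2,d2=ray('scene',*b)
    A=np.c_[d1,-d2];s=np.linalg.lstsq(A,e2-e1,rcond=None)[0]
    p,q=e1+s[0]*d1,e2+s[1]*d2;return np.round((p+q)*500,1),np.round(np.linalg.norm(p-q)*1000,1)
T=lambda x,y:(165+x/3.2,225+y/3.2); Sc=lambda x,y:(375+(x-400)/3.478,165+y/3.478)
print('tab+x',tri(T(199,157),Sc(602,145)),'tab-x',tri(T(186,220),Sc(607,87)))
for nm,t,s in(('FR',(338,95),(716,345)),('corner +x+y',(108,57),(433,262)),):pass
# outer top corners
for nm,t in(('+x+y',(108,57)),('+x-y',(338,95)),('-x-y',(293,338)),('-x+y',(58,297))): print(nm,onz('top',*T(*t),.066)[:2]*1000)
for nm,s in(('-x-y',(468,33)),('-x+y',(750,66)),('+x+y',(748,305)),('+x-y',(433,258))): print('scene',nm,onz('scene',*Sc(*s),.06)[:2]*1000)
print('packs',onz('top',*T(258,160),.048),onz('top',*T(140,228),.048))
# tray, plate in scene
I=cv2.imread('pics/scene0.png');h=cv2.cvtColor(I,cv2.COLOR_BGR2HSV)
d=((h[...,2]<85)&(h[...,1]>80)).astype(np.uint8);print('tray',rect(d,(242,195,340,270),'scene',.013))
p=((h[...,1]<45)&(h[...,2]>90)).astype(np.uint8);print('plate',rect(p,(85,190,225,275),'scene',.008))
```

```text
mid tabs [0.46665671 0.3062883  0.1       ]
tab+x (array([493.8, 302.4, 100.3]), np.float64(2.8)) tab-x (array([442.6, 312.8, 100.7]), np.float64(2.8))
+x+y [584.83253117 382.35785544]
+x-y [547.86917448 189.24409839]
-x-y [347.1796029  228.47485797]
-x+y [385.0120251  421.33213397]
scene -x-y [346.58589345 238.05036072]
scene -x+y [380.34515848 427.78490277]
scene +x+y [589.67951972 385.50430927]
scene +x-y [551.60956445 197.49031644]
packs [0.49698442 0.25837402 0.048     ] [0.44197225 0.35736297 0.048     ]
tray [486.3 -13.2 229.6 163.5  87.2]
plate [ 477.2 -321.2  195.5  238.8    2.7]
```

The two views agree on these poses:

| Item | Position (mm) | Yaw |
|---|---|---|
| Cover / box | (467.5, 308) | about -11.4° |
| Tray | (481, -15) | about -2.5° |
| Plate | (478, -322) | 2.8° |

The packs sit in the box frame at (39,-43) and (-39,43).

Request:
step_arm --increments '[[[24, 29, 6], [0, 0, 0.05]], [[24, 29, 6], [0, 0, 0.05]], [[24, 29, 6], [0, 0, 0.05]], [[24, 29, 6], [0, 0, 0.05]], [[24, 29, 6], [0, 0, 0.05]], [[24, 29, 6], [0, 0, 0.05]], [[24, 29, 6], [0, 0, 0.05]], [[24, 29, 6], [0, 0, 0.05]]]' --fingers 1 --grip_force 30

```text
time: 0.77
eef_pos: [0.4354, -0.396, 0.2442]
tcp_rot: [0.927, 0.376, -0.0, -0.0]
contact_force: [-0.0, -0.8, -0.7]
opening: 0.997
finger_force: 0.0
```

Request:
step_arm --increments '[[[24, 29, 0], [0, 0, 0.05]], [[24, 29, 0], [0, 0, 0.05]], [[24, 29, 0], [0, 0, 0.05]], [[24, 29, 0], [0, 0, 0.05]], [[24, 29, 0], [0, 0, 0.05]], [[0, 38, 0], [0, 0, 0.05]], [[0, 38, 0], [0, 0, 0.05]], [[0, 38, 0], [0, 0, 0.05]]]'

```text
time: 1.43
eef_pos: [0.5545, -0.1369, 0.2435]
tcp_rot: [0.834, 0.552, -0.0, -0.001]
contact_force: [0.4, -0.3, 1.0]
opening: 1.001
finger_force: 0.0
```

Request:
step_arm --increments '[[[0, 38, 0], [0, 0, 0.029]], [[0, 38, 0], [0, 0, 0.029]], [[0, 38, 0], [0, 0, 0.029]], [[0, 38, 0], [0, 0, 0.029]], [[0, 38, 0], [0, 0, 0.029]], [[0, 38, 0], [0, 0, 0.029]], [[0, 38, 0], [0, 0, 0.029]], [[-15, 30, 0], [0, 0, 0]]]'

```text
time: 2.1
eef_pos: [0.5401, 0.1596, 0.2438]
tcp_rot: [0.774, 0.634, 0.0, -0.0]
contact_force: [-0.1, -0.4, -0.7]
opening: 1.002
finger_force: 0.0
```

Request:
step_arm --increments '[[[-14.5, 29.7, 0], [0, 0, 0]], [[-14.5, 29.7, 0], [0, 0, 0]], [[-14.5, 29.7, 0], [0, 0, 0]], [[-14.5, 29.7, -10], [0, 0, 0]], [[-14.5, 29.7, -20], [0, 0, 0]], [[0, 0, -30], [0, 0, 0]], [[0, 0, -30], [0, 0, 0]], [[0, 0, 0], [0, 0, 0]]]'

```text
time: 2.77
eef_pos: [0.4621, 0.3044, 0.1469]
tcp_rot: [0.774, 0.634, -0.007, -0.002]
contact_force: [-1.9, -0.1, -1.1]
opening: 0.998
finger_force: 0.0
```

Request:
step_arm --increments '[[[0, 0, -20], [0, 0, 0]], [[0, 0, -20], [0, 0, 0]], [[0, 0, -20], [0, 0, 0]], [[0, 0, -10], [0, 0, 0]], [[0, 0, -6], [0, 0, 0]], [[0, 0, 0], [0, 0, 0]], [[0, 0, 0], [0, 0, 0]]]'

```text
time: 3.35
eef_pos: [0.468, 0.3058, 0.0795]
tcp_rot: [0.774, 0.633, 0.001, 0.0]
contact_force: [0.2, 0.7, 1.5]
opening: 0.999
finger_force: 0.0
```

Request:
step_arm --increments '[[[0, 0, 0], [0, 0, 0]], [[0, 0, 0], [0, 0, 0]], [[0, 0, 0], [0, 0, 0]], [[0, 0, 0], [0, 0, 0]], [[0, 0, 0], [0, 0, 0]], [[0, 0, 0], [0, 0, 0]], [[0, 0, 0], [0, 0, 0]], [[0, 0, 0], [0, 0, 0]]]' --fingers -1 --grip_force 30

```text
time: 4.02
eef_pos: [0.4672, 0.3057, 0.0784]
tcp_rot: [0.774, 0.633, -0.0, -0.0]
contact_force: [0.3, 0.8, -0.2]
opening: 0.002
finger_force: 0.0
```

Run:
```python
from h import *
a=snap('top','t1.png');b=snap('scene','s1.png')
c=np.hstack([cv2.resize(a[215:345,165:295],(400,400)),cv2.resize(b[140:270,370:500],(400,400))])
cv2.imwrite('pics/c1.png',c[...,::-1]);print(readout.get_state())
```

```text
{'time': 4.1167, 'qpos': array([3.97638759e-01, 1.60233373e-01, 1.95690122e+00, 1.46365347e-05,
       1.02454758e+00, 5.97612512e-01]), 'dq': array([-0.00078592, -0.00121147, -0.00063115, -0.0009753 ,  0.00256862,
        0.00014868]), 'joint_efforts': array([ 1.58079409e-03, -3.22484815e+01, -2.58518010e+01,  1.15566701e-05,
        6.81845122e-04, -1.85701225e-06]), 'eef_pos': array([0.46719719, 0.30567122, 0.07837464]), 'tcp_rot': array([ 7.74161178e-01,  6.32988522e-01, -4.11430688e-05, -1.86991815e-05]), 'contact_force': array([-0.31816944,  0.26622176,  0.1206508 ]), 'wrist_torque': array([0.02530282, 0.01502411, 0.01972642]), 'finger_force': 0.0, 'opening': 0.003966306983741489}
```

View pics/c1.png

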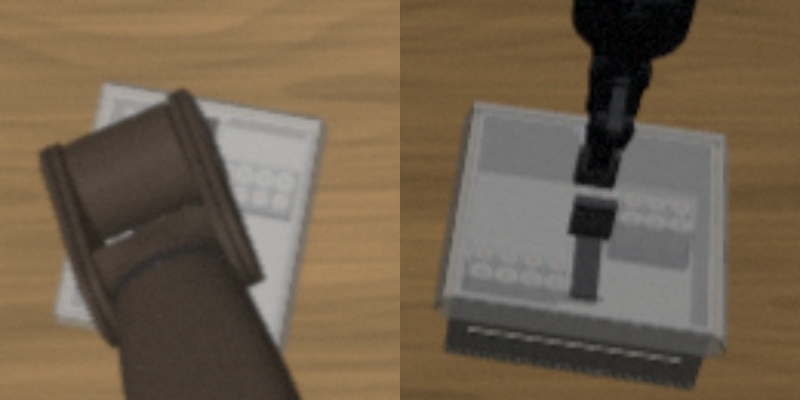

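```bash
cat >> h.py <<'E'
def proj(n,P):
    c=cams.get_calibration(n); q=R.from_quat(c['rotation']).inv().apply(np.array(P)-c['eye'])
    return np.round([c['cx']-c['fx']*q[0]/q[2],c['cy']+c['fy']*q[1]/q[2]],1)
E
python3 - <<'E'
from h import *
for z in(.078,.1,.15): print(z,proj('scene',[.4672,.3057,z]),proj('top',[.4672,.3057,z]))
b=cv2.imread('pics/s1.png')[130:260,380:490]
cv2.imwrite('pics/c2.png',cv2.convertScaleAbs(cv2.resize(b[:80],(770,560),interpolation=2),alpha=2.2,beta=20))
E
```

```text
0.078 [430.6 205.1] [226.5 285.1]
0.1 [432.2 198.1] [225.4 284.2]
0.15 [436.  181.4] [222.6 281.9]
```

View pics/c2.png

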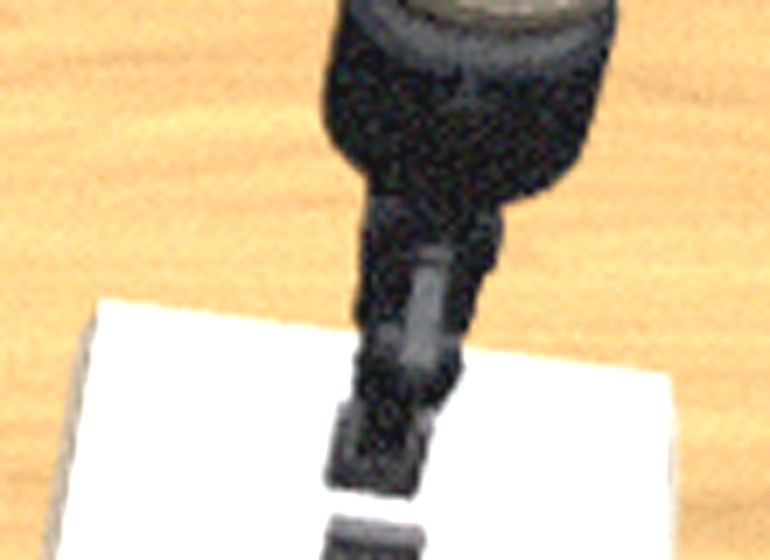

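The tabs are at rest, at about crop (381,440) and (371,540). The shut fingers end near crop (395,410), which is higher than the reported TCP should project, (354,525). I'll raise the arm and check where the fingertips really are.

Request:
step_arm --increments '[[[0, 0, 20], [0, 0, 0]], [[0, 0, 20], [0, 0, 0]], [[0, 0, 20], [0, 0, 0]], [[0, 0, 20], [0, 0, 0]], [[0, 0, 0], [0, 0, 0]], [[0, 0, 0], [0, 0, 0]]]'

```text
time: 4.62
eef_pos: [0.4681, 0.306, 0.1597]
tcp_rot: [0.774, 0.633, 0.001, 0.0]
contact_force: [-0.3, -0.4, 0.2]
opening: 0.0
finger_force: 0.0
```

Run:
```python
from h import *
b=snap('scene','s2.png')[...,::-1]
P=readout.get_state()['eef_pos'];print(P,proj('scene',P),proj('scene',P+[0,0,.05]))
b=b[110:220,370:510]
cv2.imwrite('pics/c3.png',cv2.convertScaleAbs(cv2.resize(b,(700,550),interpolation=2),alpha=2.2,beta=20))
```

```text
[0.46703441 0.30559966 0.1580392 ] [436.6 178.5] [440.7 160.4]
```

View pics/c3.png

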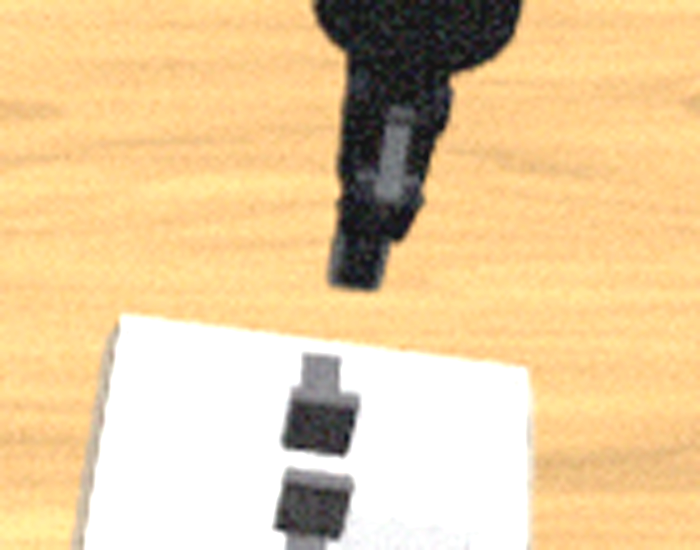

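Run:
```python
from h import *
for z in (.158,.17,.18,.19,.2): print(z,onz('scene',441.6,167.0,z))
for z in (.078,.09,.1,.11,.12): print(z,onz('scene',435,198,z))
# check of calibration: base at origin
for n in('top','scene'): print(n,proj(n,[0,0,0]))
a=cv2.imread('pics/scene0.png')[20:150,230:370]
cv2.imwrite('pics/base.png',cv2.convertScaleAbs(cv2.resize(a,(700,600)),alpha=2))
```

```text
0.158 [0.43065537 0.32177758 0.158     ]
0.17 [0.44421751 0.31758598 0.17      ]
0.18 [0.45551929 0.31409298 0.18      ]
0.19 [0.46682107 0.31059998 0.19      ]
0.2 [0.47812286 0.30710698 0.2       ]
0.078 [0.44498604 0.31878676 0.078     ]
0.09 [0.45698819 0.31505587 0.09      ]
0.1 [0.46698998 0.31194681 0.1       ]
0.11 [0.47699178 0.30883774 0.11      ]
0.12 [0.48699357 0.30572867 0.12      ]
top [346.9 463.3]
scene [301. 110.]
```

Request:
step_arm --increments '[[[24, -33, 0], [0, 0, 0]], [[24, -33, 0], [0, 0, 0]], [[24, -33, 0], [0, 0, 0]], [[24, -33, 0], [0, 0, 0]], [[24, -33, -10], [0, 0, 0]], [[24, -33, -20], [0, 0, 0]], [[0, 0, -20], [0, 0, 0]], [[0, 0, -20], [0, 0, 0]]]'

```text
time: 5.33
eef_pos: [0.6091, 0.1082, 0.0873]
tcp_rot: [0.775, 0.631, -0.001, -0.001]
contact_force: [-0.3, -0.7, 0.2]
opening: -0.0
finger_force: 0.0
```

Request:
step_arm --increments '[[[0, 0, -20], [0, 0, 0]], [[0, 0, -10], [0, 0, 0]], [[0, 0, 0], [0, 0, 0]], [[0, 0, 0], [0, 0, 0]]]'

```text
time: 5.67
eef_pos: [0.608, 0.1108, 0.0588]
tcp_rot: [0.774, 0.633, -0.001, -0.001]
contact_force: [-0.1, -0.2, 0.9]
opening: 0.0
finger_force: 0.0
```

Run:
```python
from h import *
b=snap('scene','s3.png')[...,::-1]
s=readout.get_state();P=s['eef_pos'];print(P,proj('scene',P),s['contact_force'])
u,v=proj('scene',P).astype(int);print(u,v)
b=b[v-70:v+40,u-70:u+70]
cv2.imwrite('pics/c4.png',cv2.convertScaleAbs(cv2.resize(b,(700,550),interpolation=2),alpha=2.2,beta=20))
```

```text
[0.60916343 0.11090875 0.06036503] [345.1 260.3] [-0.55848337 -0.21295005  0.6135801 ]
345 260
```

View pics/c4.png

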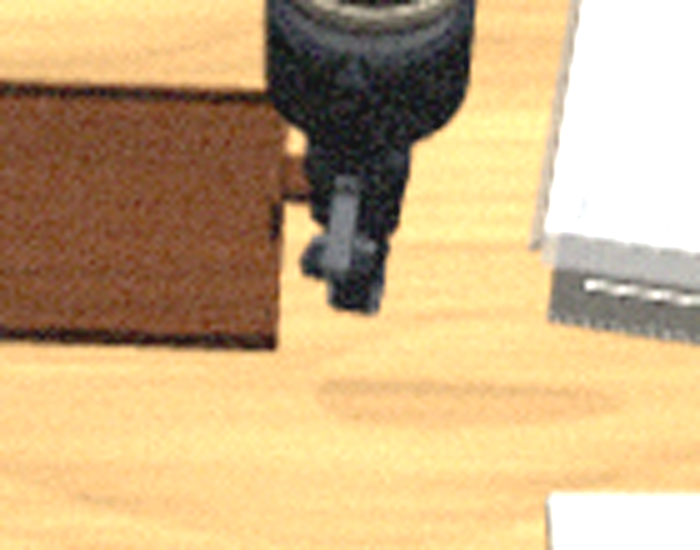

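Request:
step_arm --increments '[[[0, 0, -15], [0, 0, 0]], [[0, 0, -15], [0, 0, 0]], [[0, 0, -12], [0, 0, 0]], [[0, 0, -8], [0, 0, 0]], [[0, 0, -3], [0, 0, 0]], [[0, 0, -2], [0, 0, 0]], [[0, 0, 0], [0, 0, 0]]]'

```text
time: 6.3
eef_pos: [0.6093, 0.1107, 0.0054]
tcp_rot: [0.774, 0.633, 0.0, 0.0]
contact_force: [-0.5, -0.1, 0.4]
opening: 0.003
finger_force: 0.0
```

Run:
```python
from h import *
b=snap('scene','s4.png')[...,::-1]
s=readout.get_state();P=s['eef_pos'];print(P,proj('scene',P),s['contact_force'])
u,v=proj('scene',P).astype(int);print(u,v)
b=b[v-50:v+30,u-50:u+50]
cv2.imwrite('pics/c5.png',cv2.convertScaleAbs(cv2.resize(b,(750,600),interpolation=2),alpha=2.2,beta=20))
```

```text
[0.6095713  0.11071884 0.00577561] [344.2 276. ] [-0.33776833 -0.23814738  0.98187421]
344 276
```

View pics/c5.png

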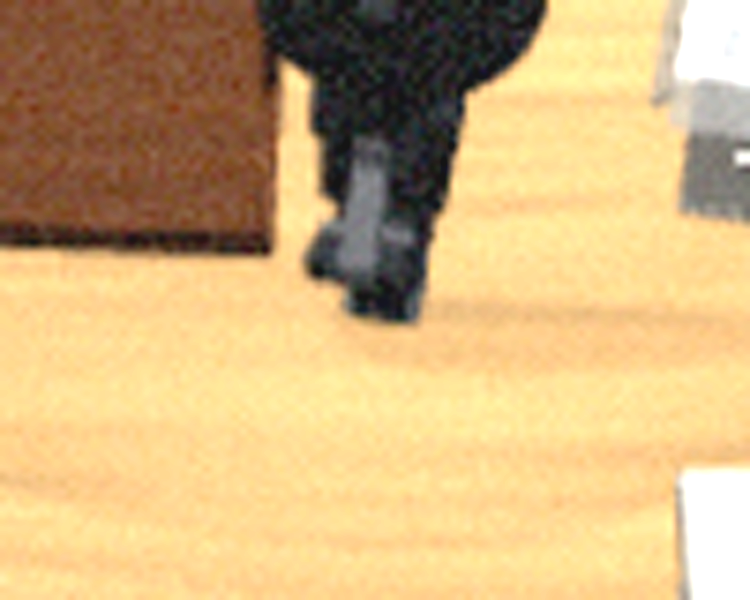

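Request:
step_arm --increments '[[[0, 0, -2], [0, 0, 0]], [[0, 0, -2], [0, 0, 0]], [[0, 0, -1], [0, 0, 0]], [[0, 0, -1], [0, 0, 0]], [[0, 0, 0], [0, 0, 0]]]'

```text
time: 6.77
eef_pos: [0.6089, 0.1107, -0.001]
tcp_rot: [0.774, 0.633, -0.0, -0.0]
contact_force: [0.1, -0.9, -0.2]
opening: -0.001
finger_force: 0.0
```

Run:
```python
from h import *
for z in(.0058,.015,.02,.025,.03):print(z,onz('scene',345.1,268.4,z))
for z in(.06,.07,.08,.09):print(z,onz('scene',346,251.6,z))
print(readout.get_state())
```

```text
0.0058 [0.58912248 0.11315698 0.0058    ]
0.015 [0.59605697 0.11268668 0.015     ]
0.02 [0.59982572 0.11243109 0.02      ]
0.025 [0.60359447 0.1121755  0.025     ]
0.03 [0.60736322 0.1119199  0.03      ]
0.06 [0.58566917 0.11355184 0.06      ]
0.07 [0.59374454 0.11300222 0.07      ]
0.08 [0.60181991 0.11245261 0.08      ]
0.09 [0.60989528 0.11190299 0.09      ]
{'time': 6.7667, 'qpos': array([1.60116903e-02, 3.94096677e-01, 1.83419399e+00, 2.20302279e-05,
       9.13645034e-01, 2.16041152e-01]), 'dq': array([-0.00104986, -0.00226538, -0.00149511, -0.00205606,  0.00218569,
        0.00029817]), 'joint_efforts': array([-1.10107151e-02, -3.93015397e+01, -2.39680660e+01,  1.46999660e-04,
       -1.72773586e-02,  7.88785826e-06]), 'eef_pos': array([ 0.6088685 ,  0.11066774, -0.00103918]), 'tcp_rot': array([ 7.74180651e-01,  6.32964683e-01, -1.29100189e-04, -1.13267536e-04]), 'contact_force': array([ 0.08080287, -0.88730058, -0.17592713]), 'wrist_torque': array([0.00121458, 0.00780775, 0.0291325 ]), 'finger_force': 0.0, 'opening': -0.0007589135245669094}
```

The shut fingers are at z≈0 with no contact. The pictures put the real tips about 30 mm above the reported TCP, so I'll find the table by touch.

Request:
step_arm --increments '[[[0, 0, -5], [0, 0, 0]], [[0, 0, -5], [0, 0, 0]], [[0, 0, -3], [0, 0, 0]], [[0, 0, -2], [0, 0, 0]], [[0, 0, -1], [0, 0, 0]], [[0, 0, -1], [0, 0, 0]], [[0, 0, 0], [0, 0, 0]]]'

```text
time: 7.35
eef_pos: [0.6089, 0.1107, -0.0181]
tcp_rot: [0.774, 0.633, -0.0, -0.0]
contact_force: [-0.6, -0.4, -0.2]
opening: 0.002
finger_force: 0.0
```

Request:
step_arm --increments '[[[0, 0, -1.5], [0, 0, 0]], [[0, 0, -1.5], [0, 0, 0]], [[0, 0, -1], [0, 0, 0]], [[0, 0, 0], [0, 0, 0]]]'

```text
time: 7.68
eef_pos: [0.6088, 0.1107, -0.0221]
tcp_rot: [0.774, 0.633, -0.0, -0.0]
contact_force: [-0.2, -0.2, -0.5]
opening: -0.001
finger_force: 0.0
```

Request:
step_arm --increments '[[[0, 0, -1.5], [0, 0, 0]], [[0, 0, -1.5], [0, 0, 0]], [[0, 0, 0], [0, 0, 0]]]'

```text
time: 7.93
eef_pos: [0.6088, 0.1107, -0.0252]
tcp_rot: [0.774, 0.633, -0.0, -0.0]
contact_force: [0.5, -0.5, -0.6]
opening: 0.0
finger_force: 0.0
```

Request:
step_arm --increments '[[[0, 0, -1.5], [0, 0, 0]], [[0, 0, -1], [0, 0, 0]], [[0, 0, 0], [0, 0, 0]]]'

```text
time: 8.18
eef_pos: [0.6088, 0.1107, -0.0276]
tcp_rot: [0.774, 0.633, -0.0, -0.0]
contact_force: [0.2, 0.3, 0.2]
opening: -0.002
finger_force: 0.0
```

Request:
step_arm --increments '[[[0, 0, -1], [0, 0, 0]], [[0, 0, -1], [0, 0, 0]], [[0, 0, 0], [0, 0, 0]]]'

```text
time: 8.43
eef_pos: [0.6088, 0.1107, -0.0296]
tcp_rot: [0.774, 0.633, -0.0, -0.0]
contact_force: [-0.6, 0.1, -0.0]
opening: 0.002
finger_force: 0.0
```

Request:
step_arm --increments '[[[0, 0, -1], [0, 0, 0]], [[0, 0, 0], [0, 0, 0]]]'

```text
time: 8.6
eef_pos: [0.6089, 0.1107, -0.0305]
tcp_rot: [0.774, 0.633, -0.0, -0.0]
contact_force: [-0.8, 0.6, 0.5]
opening: -0.003
finger_force: 0.0
```

Request:
step_arm --increments '[[[0, 0, -1], [0, 0, 0]], [[0, 0, -1], [0, 0, 0]], [[0, 0, 0], [0, 0, 0]]]'

```text
time: 8.85
eef_pos: [0.6088, 0.1107, -0.0326]
tcp_rot: [0.774, 0.633, -0.0, -0.0]
contact_force: [-0.1, 0.2, -0.5]
opening: 0.001
finger_force: 0.0
```

Request:
step_arm --increments '[[[0, 0, -1], [0, 0, 0]], [[0, 0, 0], [0, 0, 0]]]'

```text
time: 9.02
eef_pos: [0.6089, 0.1107, -0.0335]
tcp_rot: [0.774, 0.633, -0.0, -0.0]
contact_force: [-1.0, -1.1, 0.2]
opening: 0.001
finger_force: 0.0
```

Request:
step_arm --increments '[[[0, 0, -1], [0, 0, 0]], [[0, 0, 0], [0, 0, 0]]]'

```text
time: 9.18
eef_pos: [0.6089, 0.1107, -0.0345]
tcp_rot: [0.774, 0.633, -0.0, -0.0]
contact_force: [-0.7, -0.4, -0.0]
opening: 0.001
finger_force: 0.0
```

Request:
step_arm --increments '[[[0, 0, -1], [0, 0, 0]], [[0, 0, 0], [0, 0, 0]]]'

```text
time: 9.35
eef_pos: [0.6091, 0.1107, -0.0348]
tcp_rot: [0.774, 0.633, -0.0, -0.0]
contact_force: [-1.9, -0.2, 3.3]
opening: 0.002
finger_force: 1.7
```

Contact is at reported z = -34.5 mm, so true tip z = reported + 34.5 mm, with xy consistent. I'll correct for that and go back to the cover.

Request:
step_arm --increments '[[[0, 0, 40], [0, 0, 0]], [[0, 0, 40], [0, 0, 0]], [[0, 0, 40], [0, 0, 0]], [[-20.2, 28.1, 15], [0, 0, 0]], [[-20.2, 28.1, 15], [0, 0, 0]], [[-20.2, 28.1, 0], [0, 0, 0]], [[-20.2, 28.1, 0], [0, 0, 0]], [[-20.2, 28.1, 0], [0, 0, 0]]]' --fingers 1

```text
time: 10.02
eef_pos: [0.5073, 0.2523, 0.1153]
tcp_rot: [0.774, 0.633, 0.001, 0.0]
contact_force: [-0.2, 0.5, -0.6]
opening: 1.002
finger_force: 0.0
```

Request:
step_arm --increments '[[[-20.2, 28.1, 0], [0, 0, 0]], [[-20.2, 28.1, 0], [0, 0, 0]], [[0, 0, 0], [0, 0, 0]], [[0, 0, 0], [0, 0, 0]]]'

```text
time: 10.35
eef_pos: [0.4665, 0.3086, 0.1145]
tcp_rot: [0.773, 0.634, 0.0, 0.0]
contact_force: [0.2, -0.7, 0.2]
opening: 0.998
finger_force: 0.0
```

Request:
step_arm --increments '[[[0.5, -0.5, -20], [0, 0, 0]], [[0, 0, -15], [0, 0, 0]], [[0, 0, -12], [0, 0, 0]], [[0, 0, -8], [0, 0, 0]], [[0, 0, 0], [0, 0, 0]]]'

```text
time: 10.77
eef_pos: [0.4673, 0.3055, 0.0573]
tcp_rot: [0.775, 0.632, -0.002, -0.001]
contact_force: [0.3, -0.3, -0.8]
opening: 1.002
finger_force: 0.0
```

Request:
step_arm --increments '[[[0, 0, -8], [0, 0, 0]], [[0, 0, -6], [0, 0, 0]], [[0, 0, -2.5], [0, 0, 0]], [[0, 0, 0], [0, 0, 0]]]'

```text
time: 11.1
eef_pos: [0.4679, 0.3067, 0.0426]
tcp_rot: [0.774, 0.633, -0.0, -0.0]
contact_force: [-0.7, -0.2, 0.3]
opening: 1.003
finger_force: 0.0
```

Request:
step_arm --increments '[[[0, 0, 0], [0, 0, 0]], [[0, 0, 0], [0, 0, 0]], [[0, 0, 0], [0, 0, 0]], [[0, 0, 0], [0, 0, 0]], [[0, 0, 0], [0, 0, 0]], [[0, 0, 0], [0, 0, 0]]]' --fingers -1 --grip_force 30

```text
time: 11.6
eef_pos: [0.4691, 0.3075, 0.0459]
tcp_rot: [0.774, 0.633, 0.001, 0.0]
contact_force: [-3.1, -1.4, 8.9]
opening: 0.496
finger_force: 33.0
```

Request:
step_arm --increments '[[[0, 0, 3], [0, 0, 0]], [[0, 0, 4], [0, 0, 0]], [[0, 0, 5], [0, 0, 0]], [[0, 0, 8], [0, 0, 0]], [[0, 0, 0], [0, 0, 0]]]'

```text
time: 12.02
eef_pos: [0.4691, 0.3073, 0.0648]
tcp_rot: [0.774, 0.633, 0.001, 0.0]
contact_force: [0.6, 0.0, -1.6]
opening: 0.497
finger_force: 30.9
```

Request:
step_arm --increments '[[[0, 0, 20], [0, 0, 0]], [[0, 0, 25], [0, 0, 0]], [[0, 0, 25], [0, 0, 0]], [[0, 0, 20], [0, 0, 0]], [[0, 0, 0], [0, 0, 0]], [[0, 0, 0], [0, 0, 0]]]'

```text
time: 12.52
eef_pos: [0.4689, 0.3072, 0.1542]
tcp_rot: [0.774, 0.633, 0.001, 0.0]
contact_force: [-0.5, -0.4, -2.4]
opening: 0.495
finger_force: 32.0
```

Run:
```python
from h import *
b=snap('scene','s6.png')[...,::-1];s=readout.get_state();print(s['eef_pos'],s['tcp_rot'],s['opening'],s['contact_force'])
cv2.imwrite('pics/c6.png',cv2.convertScaleAbs(cv2.resize(b[110:300,340:560],(660,570)),alpha=1.8))
```

```text
[0.46764966 0.3066743  0.15228063] [ 7.74184687e-01  6.32959601e-01 -4.38123142e-04 -1.47424992e-04] 0.4994930946807458 [ 0.14696338 -0.69131578 -3.9925347 ]
```

View pics/c6.png

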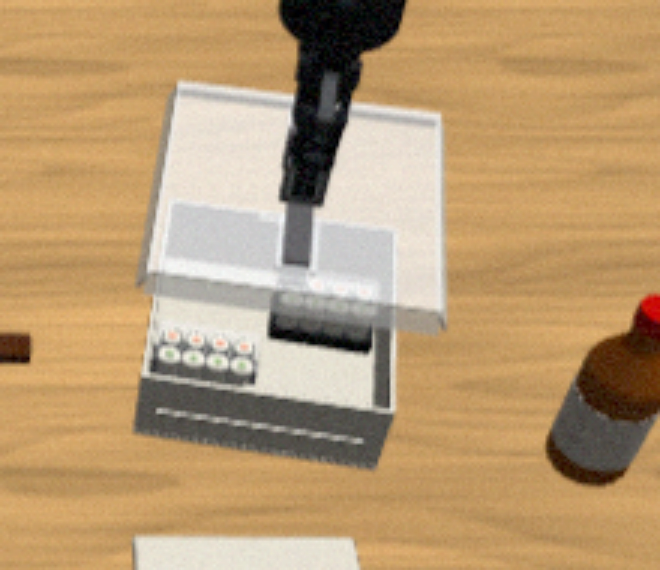

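The cover is level in the gripper and the box is open, with two packs standing in it. Next I lay the cover at about (0.73, 0.01), in the free space between the tub and the knife board.

Request:
step_arm --increments '[[[15, -17, 0], [0, 0, 0]], [[22, -25, 0], [0, 0, 0]], [[22, -25, 0], [0, 0, 0]], [[22, -25, 0], [0, 0, 0]], [[22, -25, 0], [0, 0, 0]], [[22, -25, 0], [0, 0, 0]], [[22, -25, 0], [0, 0, 0]], [[22, -25, 0], [0, 0, 0]]]'

```text
time: 13.23
eef_pos: [0.6363, 0.1134, 0.1496]
tcp_rot: [0.774, 0.633, -0.002, -0.002]
contact_force: [0.1, 0.5, -2.4]
opening: 0.492
finger_force: 32.0
```

Request:
step_arm --increments '[[[22, -25, 0], [0, 0, 0]], [[22, -25, 0], [0, 0, 0]], [[22, -25, -15], [0, 0, 0]], [[15, -17, -25], [0, 0, 0]], [[10, -11, -30], [0, 0, 0]], [[0, 0, -30], [0, 0, 0]], [[0, 0, -20], [0, 0, 0]], [[0, 0, -12], [0, 0, 0]]]'

```text
time: 13.9
eef_pos: [0.7233, 0.0118, 0.013]
tcp_rot: [0.774, 0.633, -0.004, -0.004]
contact_force: [-1.1, -0.2, -3.5]
opening: 0.494
finger_force: 32.0
```

Request:
step_arm --increments '[[[0, 0, -8], [0, 0, 0]], [[0, 0, -6], [0, 0, 0]], [[0, 0, -4], [0, 0, 0]], [[0, 0, -2], [0, 0, 0]], [[0, 0, 0], [0, 0, 0]], [[0, 0, 0], [0, 0, 0]]]'

```text
time: 14.4
eef_pos: [0.7291, 0.0119, 0.0027]
tcp_rot: [0.774, 0.633, 0.001, 0.001]
contact_force: [0.2, 0.7, -1.8]
opening: 0.498
finger_force: 32.0
```

Request:
step_arm --increments '[[[0, 0, -2], [0, 0, 0]], [[0, 0, -2], [0, 0, 0]], [[0, 0, -2], [0, 0, 0]], [[0, 0, 0], [0, 0, 0]], [[0, 0, 0], [0, 0, 0]]]'

```text
time: 14.82
eef_pos: [0.7279, 0.0119, -0.0051]
tcp_rot: [0.774, 0.633, -0.0, -0.0]
contact_force: [0.2, 0.6, -1.8]
opening: 0.499
finger_force: 32.0
```

Request:
step_arm --increments '[[[0, 0, -1], [0, 0, 0]], [[0, 0, -1], [0, 0, 0]], [[0, 0, 0], [0, 0, 0]], [[0, 0, 0], [0, 0, 0]]]'

```text
time: 15.15
eef_pos: [0.7284, 0.0118, -0.0063]
tcp_rot: [0.774, 0.633, 0.0, 0.0]
contact_force: [-0.5, 0.7, -0.5]
opening: 0.496
finger_force: 32.6
```

Request:
step_arm --increments '[[[0, 0, -1], [0, 0, 0]], [[0, 0, -1], [0, 0, 0]], [[0, 0, 0], [0, 0, 0]], [[0, 0, 0], [0, 0, 0]]]'

```text
time: 15.48
eef_pos: [0.7284, 0.0118, -0.0064]
tcp_rot: [0.774, 0.633, -0.0, -0.0]
contact_force: [-5.7, -0.3, 8.1]
opening: 0.493
finger_force: 34.3
```

Request:
step_arm --increments '[[[0, 0, 2], [0, 0, 0]], [[0, 0, 0], [0, 0, 0]], [[0, 0, 0], [0, 0, 0]], [[0, 0, 0], [0, 0, 0]], [[0, 0, 0], [0, 0, 0]], [[0, 0, 0], [0, 0, 0]]]' --fingers 1

```text
time: 15.98
eef_pos: [0.7283, 0.0119, -0.0068]
tcp_rot: [0.774, 0.633, 0.0, 0.0]
contact_force: [-0.2, -0.1, -0.1]
opening: 1.001
finger_force: 0.0
```

Request:
step_arm --increments '[[[0, 0, 15], [0, 0, 0]], [[0, 0, 25], [0, 0, 0]], [[0, 0, 35], [0, 0, 0]], [[0, 0, 40], [0, 0, 0]], [[0, 0, 40], [0, 0, 0]], [[-20, 24, 0], [0, 0, 0]], [[-24, 30, 0], [0, 0, 0]], [[-24, 30, 0], [0, 0, 0]]]'

```text
time: 16.65
eef_pos: [0.6606, 0.096, 0.1513]
tcp_rot: [0.775, 0.632, 0.002, 0.001]
contact_force: [-0.3, 0.9, -1.3]
opening: 1.003
finger_force: 0.0
```

Run:
```python
from h import *
a=snap('top','t7.png')[...,::-1];b=snap('scene','s7.png')[...,::-1];print(readout.get_state()['eef_pos'])
c=np.hstack([cv2.resize(a[150:350,150:420],(400,296)),cv2.resize(b[150:350,170:440],(400,296))])
cv2.imwrite('pics/c7.png',cv2.convertScaleAbs(c,alpha=1.6))
```

```text
[0.65699736 0.10009358 0.14934905]
```

View pics/c7.png

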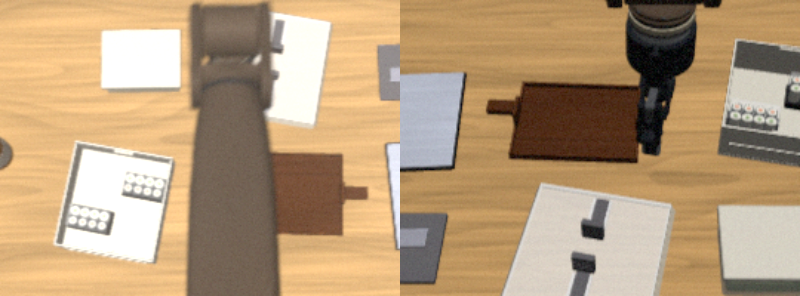

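Run:
```python
from h import *
im=cv2.imread('pics/t7.png');V=cv2.cvtColor(im,cv2.COLOR_BGR2HSV)[...,2]
for b in((228,260,270,290),(192,284,232,312)):
    print(np.round(rect(((V<115)).astype(np.uint8),b,z=.03),1), onz('top',*((247.9,275) if b[0]==228 else (210.1,298)),.048))
im=cv2.imread('pics/s7.png');V=cv2.cvtColor(im,cv2.COLOR_BGR2HSV);d=((V[...,2]<85)&(V[...,1]>80)).astype(np.uint8);print('tray scene',rect(d,(242,195,325,265),'scene',.013))
```

```text
[478.6 257.7  64.8   9.3  78.3] [0.49684069 0.25224163 0.048     ]
[452.5 400.8  10.4  52.8  80. ] [0.43719967 0.35371421 0.048     ]
tray scene [485.4 -29.5 193.7 165.5  89.8]
```

Request:
step_arm --increments '[[[-26.7, 26.2, 0], [0, 0, 0]], [[-26.7, 26.2, 0], [0, 0, 0]], [[-26.7, 26.2, 0], [0, 0, 0]], [[-26.7, 26.2, 0], [0, 0, 0]], [[-26.7, 26.2, 0], [0, 0, 0]], [[-26.7, 26.2, 0], [0, 0, 0]], [[0, 0, -35], [0, 0, 0]], [[0, 0, -25], [0, 0, 0]]]' --fingers 0.5 --grip_force 25

```text
time: 17.42
eef_pos: [0.5003, 0.2549, 0.0899]
tcp_rot: [0.773, 0.634, 0.002, 0.001]
contact_force: [-0.4, 0.0, -1.3]
opening: 0.749
finger_force: 0.0
```

Request:
step_arm --increments '[[[0, 0, -10], [0, 0, 0]], [[0, 0, 0], [0, 0, 0]]]'

```text
time: 17.58
eef_pos: [0.4983, 0.2523, 0.0758]
tcp_rot: [0.774, 0.633, -0.002, -0.001]
contact_force: [-0.7, -0.6, -0.3]
opening: 0.746
finger_force: 0.0
```

Request:
step_arm --increments '[[[-1, 4, -20], [0, 0, 0]], [[0, 0, -20], [0, 0, 0]], [[0, 0, -20], [0, 0, 0]], [[0, 0, -15], [0, 0, 0]], [[0, 0, -10], [0, 0, 0]], [[0, 0, 0], [0, 0, 0]]]'

```text
time: 18.08
eef_pos: [0.4989, 0.2564, -0.0077]
tcp_rot: [0.774, 0.633, -0.001, -0.0]
contact_force: [0.7, 0.0, -0.5]
opening: 0.75
finger_force: 0.0
```

Request:
step_arm --increments '[[[0, 0, -8], [0, 0, 0]], [[0, 0, -7], [0, 0, 0]], [[0, 0, -2], [0, 0, 0]], [[0, 0, 0], [0, 0, 0]]]'

```text
time: 18.42
eef_pos: [0.5023, 0.2575, -0.0158]
tcp_rot: [0.774, 0.633, 0.001, 0.002]
contact_force: [-20.8, -8.8, 36.5]
opening: 0.752
finger_force: 20.2
```

Request:
step_arm --increments '[[[0, 0, 0], [0, 0, 0]], [[0, 0, 0], [0, 0, 0]], [[0, 0, 0], [0, 0, 0]], [[0, 0, 0], [0, 0, 0]], [[0, 0, 0], [0, 0, 0]]]' --fingers -1 --grip_force 25

```text
time: 18.83
eef_pos: [0.5089, 0.2586, -0.0143]
tcp_rot: [0.774, 0.633, 0.009, 0.005]
contact_force: [-1.4, -6.1, 25.0]
opening: 0.512
finger_force: 30.8
```

Request:
step_arm --increments '[[[0, 0, 6], [0, 0, 0]], [[0, 0, 6], [0, 0, 0]], [[0, 0, 6], [0, 0, 0]], [[0, 0, 0], [0, 0, 0]], [[0, 0, 0], [0, 0, 0]]]'

```text
time: 19.25
eef_pos: [0.4991, 0.2575, -0.0057]
tcp_rot: [0.774, 0.633, 0.001, -0.0]
contact_force: [0.1, 1.6, -0.4]
opening: 0.509
finger_force: 26.1
```

Request:
step_arm --increments '[[[-2, 0, 10], [0, 0, 0]], [[0, 0, 15], [0, 0, 0]], [[0, 0, 25], [0, 0, 0]], [[0, 0, 30], [0, 0, 0]], [[0, 0, 35], [0, 0, 0]], [[0, 0, 20], [0, 0, 0]], [[0, 0, 0], [0, 0, 0]]]'

```text
time: 19.83
eef_pos: [0.4999, 0.258, 0.1346]
tcp_rot: [0.774, 0.633, 0.004, 0.002]
contact_force: [-0.7, -0.0, -0.7]
opening: 0.514
finger_force: 26.8
```

Run:
```python
from h import *
a=snap('top','t8.png')[...,::-1];b=snap('scene','s8.png')[...,::-1];print(readout.get_state()['eef_pos'])
c=np.hstack([cv2.resize(a[220:350,160:420],(400,200)),np.zeros((200,400,3),np.uint8)])
d=np.hstack([cv2.resize(b[120:290,200:330],(306,400)),cv2.resize(b[90:260,350:560],(494,400))])
cv2.imwrite('pics/c8.png',cv2.convertScaleAbs(np.vstack([c,d]),alpha=1.6))
```

```text
[0.49660432 0.25695598 0.12899417]
```

View pics/c8.png

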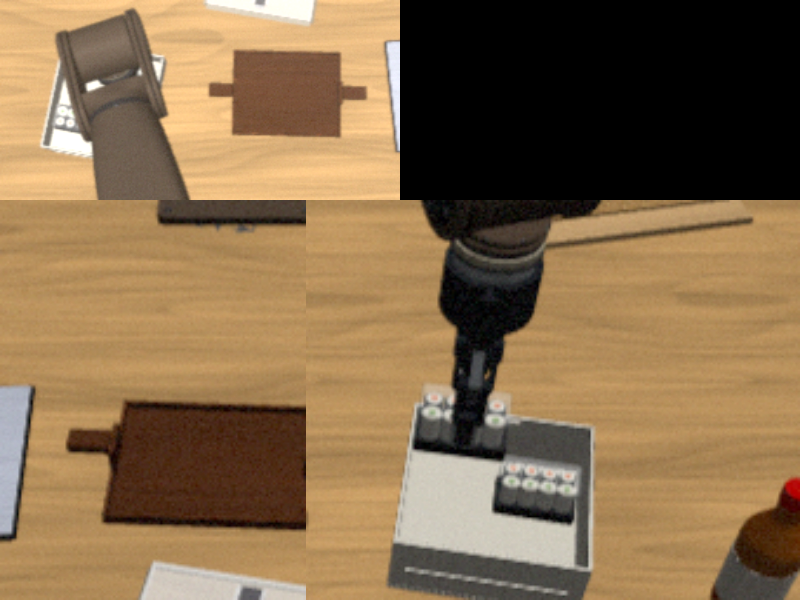

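```bash
cat >> h.py <<'E'
def tray(f,scenef=None):
    h=cv2.cvtColor(cv2.imread('pics/'+f),cv2.COLOR_BGR2HSV); d=((h[...,2]<85)&(h[...,1]>80)).astype(np.uint8)
    return d
E
python3 - <<'E'
from h import *
d=tray('t8.png'); print('whole',rect(d,(285,235,410,325),z=.03),'body',rect(d,(310,235,382,325),z=.012),rect(tray('top0.png'),(310,235,382,325),z=.012))
E
```

```text
whole [478.6 -13.9 269.7 147.   87. ] body [480.9 -12.5 195.8 148.7  87. ] [480.7 -12.6 195.7 149.8  87.7]
```

Request:
step_arm --increments '[[[-1.8, -31.5, 0], [0, 0, 0.0155]], [[-1.8, -31.5, 0], [0, 0, 0.0155]], [[-1.8, -31.5, 0], [0, 0, 0.0155]], [[-1.8, -31.5, 0], [0, 0, 0.0155]], [[-1.8, -31.5, 0], [0, 0, 0.0155]], [[-1.8, -31.5, 0], [0, 0, 0.0155]], [[-1.8, -31.5, 0], [0, 0, 0.0155]], [[-1.8, -31.5, 0], [0, 0, 0.0155]]]'

```text
time: 20.6
eef_pos: [0.4799, 0.004, 0.1259]
tcp_rot: [0.733, 0.68, -0.002, -0.002]
contact_force: [0.0, -0.2, -0.7]
opening: 0.507
finger_force: 26.8
```

Request:
step_arm --increments '[[[-1.8, -31.5, 0], [0, 0, 0.0155]], [[-1.8, -31.5, 0], [0, 0, 0.0155]], [[0, 0, -25], [0, 0, 0]], [[0, 0, -25], [0, 0, 0]], [[0, 0, -20], [0, 0, 0]], [[0, 0, 0], [0, 0, 0]], [[0, 0, 0], [0, 0, 0]]]'

```text
time: 21.18
eef_pos: [0.476, -0.057, 0.056]
tcp_rot: [0.723, 0.691, -0.002, -0.003]
contact_force: [0.6, -0.3, -1.1]
opening: 0.513
finger_force: 26.7
```

Position is within tolerance (target about (479,-58)). Now lowering.

Request:
step_arm --increments '[[[2, -1, -20], [0, 0, 0]], [[0, 0, -20], [0, 0, 0]], [[0, 0, -12], [0, 0, 0]], [[0, 0, -8], [0, 0, 0]], [[0, 0, -3], [0, 0, 0]], [[0, 0, 0], [0, 0, 0]], [[0, 0, 0], [0, 0, 0]]]'

```text
time: 21.77
eef_pos: [0.4818, -0.0591, -0.0029]
tcp_rot: [0.723, 0.691, 0.0, 0.001]
contact_force: [0.2, -0.3, -0.4]
opening: 0.511
finger_force: 26.8
```

Request:
step_arm --increments '[[[0, 0, -2], [0, 0, 0]], [[0, 0, -2], [0, 0, 0]], [[0, 0, 0], [0, 0, 0]]]'

```text
time: 22.02
eef_pos: [0.4811, -0.059, -0.0076]
tcp_rot: [0.723, 0.691, 0.0, 0.0]
contact_force: [0.6, 0.4, -0.8]
opening: 0.509
finger_force: 26.8
```

Request:
step_arm --increments '[[[0, 0, -1], [0, 0, 0]], [[0, 0, -1], [0, 0, 0]], [[0, 0, 0], [0, 0, 0]]]'

```text
time: 22.27
eef_pos: [0.4808, -0.0589, -0.01]
tcp_rot: [0.723, 0.691, -0.0, -0.0]
contact_force: [-0.1, 0.0, -1.1]
opening: 0.509
finger_force: 26.8
```

Request:
step_arm --increments '[[[0, 0, -1.5], [0, 0, 0]], [[0, 0, -1.5], [0, 0, 0]], [[0, 0, 0], [0, 0, 0]]]'

```text
time: 22.52
eef_pos: [0.4807, -0.0588, -0.0132]
tcp_rot: [0.723, 0.691, -0.0, -0.0]
contact_force: [-0.1, -0.6, -1.3]
opening: 0.514
finger_force: 26.8
```

Request:
step_arm --increments '[[[0, 0, -1], [0, 0, 0]], [[0, 0, -1], [0, 0, 0]], [[0, 0, 0], [0, 0, 0]]]'

```text
time: 22.77
eef_pos: [0.4812, -0.0588, -0.014]
tcp_rot: [0.723, 0.691, -0.0, -0.0]
contact_force: [-3.7, 1.4, 5.6]
opening: 0.513
finger_force: 27.4
```

Contact at -0.014, as predicted. Releasing and going for pack B at (438,357).

Request:
step_arm --increments '[[[0, 0, 1], [0, 0, 0]], [[0, 0, 0], [0, 0, 0]], [[0, 0, 0], [0, 0, 0]], [[0, 0, 0], [0, 0, 0]]]' --fingers 0.4

```text
time: 23.1
eef_pos: [0.4809, -0.059, -0.0139]
tcp_rot: [0.723, 0.691, 0.0, 0.0]
contact_force: [0.2, -0.1, 0.1]
opening: 0.701
finger_force: 0.0
```

Request:
step_arm --increments '[[[0, 0, 15], [0, 0, 0]], [[0, 0, 25], [0, 0, 0]], [[0, 0, 30], [0, 0, 0]], [[0, 0, 35], [0, 0, 0]], [[0, 0, 25], [0, 0, 0]], [[0, 30, 10], [0, 0, 0]], [[0, 38, 0], [0, 0, 0]], [[0, 38, 0], [0, 0, 0]]]'

```text
time: 23.77
eef_pos: [0.4819, 0.0475, 0.1278]
tcp_rot: [0.724, 0.69, 0.001, 0.001]
contact_force: [0.7, 0.6, -0.9]
opening: 0.698
finger_force: 0.0
```

Request:
step_arm --increments '[[[0, 38, 0], [0, 0, -0.0155]], [[0, 38, 0], [0, 0, -0.0155]], [[0, 38, 0], [0, 0, -0.0155]], [[0, 38, 0], [0, 0, -0.0155]], [[-5, 38, 0], [0, 0, -0.0155]], [[-10, 38, 0], [0, 0, -0.0155]], [[-12, 37, 0], [0, 0, -0.0155]], [[-8, 30, 0], [0, 0, -0.0155]]]'

```text
time: 24.43
eef_pos: [0.4446, 0.3444, 0.1259]
tcp_rot: [0.764, 0.645, -0.0, -0.0]
contact_force: [0.6, -1.0, 0.8]
opening: 0.7
finger_force: 0.0
```

Request:
step_arm --increments '[[[-4, 10, 0], [0, 0, -0.0155]], [[-3, 5, 0], [0, 0, -0.0155]], [[0, 0, 0], [0, 0, 0]], [[0, 0, 0], [0, 0, 0]]]' --fingers 0.32

```text
time: 24.77
eef_pos: [0.4386, 0.3571, 0.1258]
tcp_rot: [0.774, 0.633, -0.0, 0.0]
contact_force: [-0.4, 0.1, 0.6]
opening: 0.661
finger_force: 0.0
```

Request:
step_arm --increments '[[[0, 0, -25], [0, 0, 0]], [[0, 0, -30], [0, 0, 0]], [[0, 0, -25], [0, 0, 0]], [[0, 0, -15], [0, 0, 0]], [[0, 0, -8], [0, 0, 0]], [[0, 0, 0], [0, 0, 0]]]'

```text
time: 25.27
eef_pos: [0.4379, 0.3555, 0.0209]
tcp_rot: [0.775, 0.633, -0.002, -0.0]
contact_force: [-0.5, 0.4, -0.6]
opening: 0.662
finger_force: 0.0
```

Request:
step_arm --increments '[[[0, 0, -8], [0, 0, 0]], [[0, 0, -6], [0, 0, 0]], [[0, 0, -5], [0, 0, 0]], [[0, 0, 0], [0, 0, 0]]]'

```text
time: 25.6
eef_pos: [0.4387, 0.3568, 0.0036]
tcp_rot: [0.774, 0.633, -0.0, -0.0]
contact_force: [-0.2, 0.2, -0.7]
opening: 0.664
finger_force: 0.0
```

Request:
step_arm --increments '[[[0, 0, -6], [0, 0, 0]], [[0, 0, -5], [0, 0, 0]], [[0, 0, -3], [0, 0, 0]], [[0, 0, 0], [0, 0, 0]]]'

```text
time: 25.93
eef_pos: [0.4382, 0.3568, -0.0108]
tcp_rot: [0.774, 0.633, -0.001, -0.0]
contact_force: [-0.3, -0.0, -0.4]
opening: 0.664
finger_force: 0.0
```

Request:
step_arm --increments '[[[0, 0, 0], [0, 0, 0]], [[0, 0, 0], [0, 0, 0]], [[0, 0, 0], [0, 0, 0]], [[0, 0, 0], [0, 0, 0]]]' --fingers -1 --grip_force 25

```text
time: 26.27
eef_pos: [0.4389, 0.357, -0.0098]
tcp_rot: [0.774, 0.633, -0.0, -0.0]
contact_force: [0.2, -0.3, -0.5]
opening: 0.51
finger_force: 26.8
```

Request:
step_arm --increments '[[[0, 0, 6], [0, 0, 0]], [[0, 0, 10], [0, 0, 0]], [[0, 0, 15], [0, 0, 0]], [[0, 0, 25], [0, 0, 0]], [[0, 0, 30], [0, 0, 0]], [[0, 0, 30], [0, 0, 0]], [[0, 0, 24], [0, 0, 0]], [[0, 0, 0], [0, 0, 0]]]'

```text
time: 26.93
eef_pos: [0.4428, 0.3593, 0.1382]
tcp_rot: [0.774, 0.633, 0.007, 0.001]
contact_force: [0.7, 0.1, 0.0]
opening: 0.51
finger_force: 26.9
```

Run:
```python
from h import *
snap('top','t9.png');snap('scene','s9.png')
d=tray('t9.png'); print('whole',rect(d,(285,235,410,325),z=.03),'body',rect(d,(310,235,382,325),z=.012))
print(readout.get_state()['eef_pos'])
```

```text
whole [478.6 -15.3 272.4 147.1  87. ] body [480.7 -12.5 195.6 148.9  87.3]
[0.43972544 0.35753402 0.13209934]
```

Request:
step_arm --increments '[[[4.4, -32.7, 0], [0, 0, 0.0155]], [[4.4, -32.7, 0], [0, 0, 0.0155]], [[4.4, -32.7, 0], [0, 0, 0.0155]], [[4.4, -32.7, 0], [0, 0, 0.0155]], [[4.4, -32.7, 0], [0, 0, 0.0155]], [[4.4, -32.7, 0], [0, 0, 0.0155]], [[4.4, -32.7, 0], [0, 0, 0.0155]], [[4.4, -32.7, 0], [0, 0, 0.0155]]]'

```text
time: 27.7
eef_pos: [0.4724, 0.094, 0.128]
tcp_rot: [0.733, 0.68, -0.001, -0.001]
contact_force: [0.6, -0.6, -0.3]
opening: 0.511
finger_force: 26.9
```

Request:
step_arm --increments '[[[4.4, -32.7, 0], [0, 0, 0.0155]], [[4.4, -32.7, 0], [0, 0, 0.0155]], [[0, 0, -25], [0, 0, 0]], [[0, 0, -25], [0, 0, 0]], [[0, 0, -20], [0, 0, 0]], [[0, 0, 0], [0, 0, 0]], [[0, 0, 0], [0, 0, 0]]]'

```text
time: 28.28
eef_pos: [0.4804, 0.0304, 0.0577]
tcp_rot: [0.723, 0.691, -0.002, -0.002]
contact_force: [1.0, -0.6, -0.5]
opening: 0.51
finger_force: 26.8
```

Request:
step_arm --increments '[[[0, 0, -20], [0, 0, 0]], [[0, 0, -20], [0, 0, 0]], [[0, 0, -12], [0, 0, 0]], [[0, 0, -5], [0, 0, 0]], [[0, 0, 0], [0, 0, 0]], [[0, 0, 0], [0, 0, 0]]]'

```text
time: 28.78
eef_pos: [0.4839, 0.0301, 0.0042]
tcp_rot: [0.723, 0.691, 0.001, 0.001]
contact_force: [0.7, 0.4, -0.9]
opening: 0.509
finger_force: 26.8
```

Request:
step_arm --increments '[[[0, 0, -5], [0, 0, 0]], [[0, 0, -4], [0, 0, 0]], [[0, 0, -2.5], [0, 0, 0]], [[0, 0, 0], [0, 0, 0]], [[0, 0, 0], [0, 0, 0]]]'

```text
time: 29.2
eef_pos: [0.4828, 0.0301, -0.0084]
tcp_rot: [0.723, 0.691, -0.0, -0.0]
contact_force: [0.0, -0.0, -0.3]
opening: 0.508
finger_force: 26.8
```

Request:
step_arm --increments '[[[0, 0, -1], [0, 0, 0]], [[0, 0, -1], [0, 0, 0]], [[0, 0, 0], [0, 0, 0]]]'

```text
time: 29.45
eef_pos: [0.4833, 0.03, -0.0099]
tcp_rot: [0.723, 0.691, 0.0, 0.0]
contact_force: [-0.3, 1.6, 1.9]
opening: 0.512
finger_force: 27.2
```

Request:
step_arm --increments '[[[0, 0, 1], [0, 0, 0]], [[0, 0, 0], [0, 0, 0]], [[0, 0, 0], [0, 0, 0]], [[0, 0, 0], [0, 0, 0]]]' --fingers 0.4

```text
time: 29.78
eef_pos: [0.483, 0.0301, -0.0093]
tcp_rot: [0.723, 0.691, 0.0, 0.0]
contact_force: [-0.1, -0.0, -0.5]
opening: 0.701
finger_force: 0.0
```

Request:
step_arm --increments '[[[0, 0, 15], [0, 0, 0]], [[0, 0, 25], [0, 0, 0]], [[0, 0, 30], [0, 0, 0]], [[0, 0, 30], [0, 0, 0]], [[0, -30, 5], [0, 0, 0]], [[0, -38, 0], [0, 0, 0]], [[0, -38, 0], [0, 0, 0]], [[-4, -38, 0], [0, 0, 0]]]'

```text
time: 30.45
eef_pos: [0.4794, -0.1154, 0.0964]
tcp_rot: [0.722, 0.691, 0.0, 0.001]
contact_force: [-0.0, -1.3, -0.5]
opening: 0.697
finger_force: 0.0
```

Request:
step_arm --increments '[[[-4, -22, 0], [0, 0, 0]], [[0, 0, 0], [0, 0, 0]], [[0, 0, 0], [0, 0, 0]]]' --fingers 0.3

```text
time: 30.7
eef_pos: [0.4747, -0.1368, 0.0956]
tcp_rot: [0.724, 0.69, 0.0, -0.0]
contact_force: [0.1, 0.4, -1.5]
opening: 0.652
finger_force: 0.0
```

Run:
```python
from h import *
a=snap('top','t10.png')[...,::-1];b=snap('scene','s10.png')[...,::-1];print(readout.get_state()['eef_pos'])
d=tray('s10.png');print(rect(d,(225,195,355,265),'scene',.03))
c=np.hstack([cv2.resize(a[220:350,290:420],(400,400)),cv2.resize(b[150:280,220:350],(400,400))])
cv2.imwrite('pics/c10.png',cv2.convertScaleAbs(c,alpha=1.6))
```

```text
[ 0.47472392 -0.13516728  0.09536908]
[500.8 -15.3 277.9 159.9  87.4]
```

View pics/c10.png

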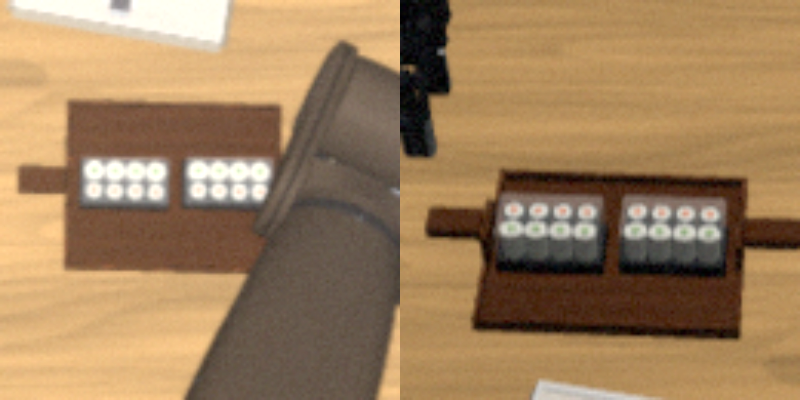

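Both packs stand upright on the tray floor. Now I grip the front (-y) ear.

Request:
step_arm --increments '[[[0, 0, -30], [0, 0, 0]], [[0, 0, -30], [0, 0, 0]], [[0, 0, -20], [0, 0, 0]], [[0, 0, -10], [0, 0, 0]], [[0, 0, -6], [0, 0, 0]], [[0, 0, 0], [0, 0, 0]]]'

```text
time: 31.3
eef_pos: [0.4745, -0.1348, -0.0012]
tcp_rot: [0.722, 0.692, -0.0, -0.001]
contact_force: [0.2, 0.5, -0.3]
opening: 0.652
finger_force: 0.0
```

Request:
step_arm --increments '[[[0, 0, -6], [0, 0, 0]], [[0, 0, -6], [0, 0, 0]], [[0, 0, -5], [0, 0, 0]], [[0, 0, 0], [0, 0, 0]]]'

```text
time: 31.63
eef_pos: [0.4746, -0.1357, -0.0179]
tcp_rot: [0.723, 0.691, -0.0, -0.0]
contact_force: [-1.2, 0.0, -0.1]
opening: 0.652
finger_force: 0.0
```

Request:
step_arm --increments '[[[0, 0, 0], [0, 0, 0]], [[0, 0, 0], [0, 0, 0]], [[0, 0, 0], [0, 0, 0]], [[0, 0, 0], [0, 0, 0]], [[0, 0, 0], [0, 0, 0]]]' --fingers -1 --grip_force 50

```text
time: 32.05
eef_pos: [0.4755, -0.1363, -0.0168]
tcp_rot: [0.723, 0.691, 0.0, 0.001]
contact_force: [1.3, -0.4, 2.4]
opening: 0.268
finger_force: 50.6
```

Request:
step_arm --increments '[[[0, 0, 3.2], [-0.014, 0, 0]], [[0, 0, 3.2], [-0.014, 0, 0]], [[0, 0, 3.2], [-0.014, 0, 0]], [[0, 0, 3.2], [-0.014, 0, 0]], [[0, 0, 0], [0, 0, 0]], [[0, 0, 0], [0, 0, 0]]]'

```text
time: 32.55
eef_pos: [0.475, -0.1356, -0.0044]
tcp_rot: [0.722, 0.691, -0.019, 0.02]
contact_force: [2.1, -1.2, -2.5]
opening: 0.269
finger_force: 50.1
```

Request:
step_arm --increments '[[[0, -5, 0], [0, 0, 0]], [[0, -8, 0], [0, 0, 0]], [[0, -10, 0], [0, 0, 0]], [[0, -10, 0], [0, 0, 0]], [[0, -10, 0], [0, 0, 0]], [[0, -10, 0], [0, 0, 0]]]'

```text
time: 33.05
eef_pos: [0.4746, -0.1902, -0.0048]
tcp_rot: [0.723, 0.691, -0.019, 0.02]
contact_force: [-0.1, 2.3, -3.6]
opening: 0.266
finger_force: 50.1
```

Request:
step_arm --increments '[[[0, -10, 0], [0, 0, 0]], [[0, -10, 0], [0, 0, 0]], [[0, -10, 0], [0, 0, 0]], [[0, -10, 0], [0, 0, 0]], [[0, -10, 0], [0, 0, 0]], [[0, -10, 0], [0, 0, 0]], [[0, -10, 0], [0, 0, 0]], [[0, -5, 0], [0, 0, 0]]]'

```text
time: 33.72
eef_pos: [0.4751, -0.2656, -0.0043]
tcp_rot: [0.723, 0.691, -0.019, 0.021]
contact_force: [0.3, 2.1, -2.9]
opening: 0.272
finger_force: 50.1
```

Request:
step_arm --increments '[[[0, -10, -0.5], [0.007, 0, 0]], [[0, -10, -0.5], [0.007, 0, 0]], [[0, -10, -0.5], [0.007, 0, 0]], [[0, -10, -0.5], [0.007, 0, 0]], [[0, -10, -0.4], [0.007, 0, 0]], [[0, -10, -0.4], [0.007, 0, 0]], [[0, -10, -0.4], [0.007, 0, 0]], [[0, -10, -0.4], [0.007, 0, 0]]]'

```text
time: 34.38
eef_pos: [0.4747, -0.3451, -0.0084]
tcp_rot: [0.723, 0.691, 0.0, -0.0]
contact_force: [0.4, 3.5, -2.0]
opening: 0.271
finger_force: 50.2
```

Request:
step_arm --increments '[[[0, -12, 0], [0, 0, 0]], [[0, -13, 0], [0, 0, 0]], [[0, -13, 0], [0, 0, 0]], [[0, -13, 0], [0, 0, 0]], [[0, -13, 0], [0, 0, 0]], [[0, -13, 0], [0, 0, 0]], [[0, -13, 0], [0, 0, 0]], [[0, -9, 0], [0, 0, 0]]]'

```text
time: 35.05
eef_pos: [0.4748, -0.4449, -0.0081]
tcp_rot: [0.723, 0.691, -0.0, 0.0]
contact_force: [0.1, 1.7, -2.9]
opening: 0.27
finger_force: 50.0
```

Request:
step_arm --increments '[[[0, 0, 0], [0, 0, 0]], [[0, 0, 0], [0, 0, 0]]]'

```text
time: 35.22
eef_pos: [0.4751, -0.4448, -0.0076]
tcp_rot: [0.723, 0.691, -0.001, 0.001]
contact_force: [-0.7, -1.0, -3.0]
opening: 0.269
finger_force: 50.1
```

Run:
```python
from h import *
snap('scene','s11.png');snap('top','t11.png');s=readout.get_state();print(s['eef_pos'],s['contact_force'])
d=tray('s11.png');print(rect(d,(60,195,240,265),'scene',.02),rect(tray('s10.png'),(225,195,355,265),'scene',.02))
```

```text
[ 0.47515013 -0.44352024 -0.00773944] [-0.16134394 -1.8605361  -3.05455118]
[ 484.9 -305.4  233.2  157.5   87. ] [492.  -16.3 281.2 161.8  87.4]
```

Request:
step_arm --increments '[[[0, 0, -0.7], [0, 0, 0]], [[0, 0, -0.7], [0, 0, 0]], [[0, 0, 0], [0, 0, 0]]]'

```text
time: 35.57
eef_pos: [0.4753, -0.443, -0.0087]
tcp_rot: [0.723, 0.691, -0.0, 0.0]
contact_force: [-0.8, -1.4, 1.2]
opening: 0.268
finger_force: 50.5
```

Request:
step_arm --increments '[[[0, 0, 0], [0, 0, 0]], [[0, 0, 0], [0, 0, 0]], [[0, 0, 0], [0, 0, 0]], [[0, 0, 0], [0, 0, 0]]]' --fingers 0.2

```text
time: 35.9
eef_pos: [0.4751, -0.4426, -0.0095]
tcp_rot: [0.723, 0.691, 0.0, -0.0]
contact_force: [-0.2, -1.0, -0.1]
opening: 0.604
finger_force: 0.0
```

Request:
step_arm --increments '[[[0, 0, 15], [0, 0, 0]], [[0, 0, 25], [0, 0, 0]], [[0, 0, 30], [0, 0, 0]], [[0, 0, 35], [0, 0, 0]], [[0, 0, 35], [0, 0, 0]], [[10, 30, 20], [0, 0, 0]], [[15, 35, 0], [0, 0, 0]], [[15, 35, 0], [0, 0, 0]]]'

```text
time: 36.57
eef_pos: [0.5163, -0.3436, 0.155]
tcp_rot: [0.724, 0.69, 0.0, 0.003]
contact_force: [0.0, -0.4, -0.0]
opening: 0.597
finger_force: 0.0
```

Request:
step_arm --increments '[[[15, 37, 0], [0, 0, 0]], [[15, 37, 0], [0, 0, 0]], [[15, 37, 0], [0, 0, 0]], [[15, 37, 0], [0, 0, 0]], [[15, 37, 0], [0, 0, 0]], [[15, 37, 0], [0, 0, 0]], [[15, 37, 0], [0, 0, 0]], [[10, 25, 0], [0, 0, 0]]]' --fingers 1

```text
time: 37.23
eef_pos: [0.6308, -0.0554, 0.152]
tcp_rot: [0.722, 0.692, 0.001, 0.0]
contact_force: [0.8, -1.4, 0.5]
opening: 0.996
finger_force: 0.0
```

Run:
```python
from h import *
a=snap('top','t12.png')[...,::-1];b=snap('scene','s12.png')[...,::-1];s=readout.get_state();print(s['eef_pos'],s['tcp_rot'])
d=tray('t12.png'); print('tray',rect(d,(395,230,530,330),z=.03)); print('body',rect(d,(418,230,496,330),z=.02))
c=np.hstack([cv2.resize(a[130:350,140:520],(480,278)),np.zeros((278,320,3),np.uint8)])
c2=cv2.resize(b[150:370,60:500],(640,320)); c2=np.hstack([c2,np.zeros((320,160,3),np.uint8)])
cv2.imwrite('pics/c12.png',cv2.convertScaleAbs(np.vstack([c,c2]),alpha=1.6))
```

```text
[ 0.63103758 -0.05473201  0.15181305] [7.20965323e-01 6.92970564e-01 8.52914368e-04 2.68666433e-04]
tray [ 480.7 -298.3  227.4  146.9   87. ]
body [ 481.3 -313.1  204.2  147.9   87. ]
```

View pics/c12.png

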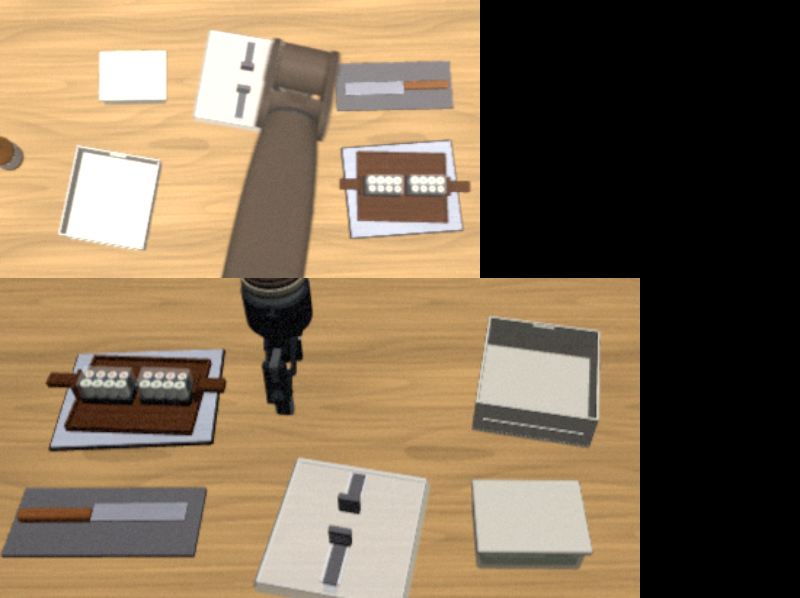

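The tray sits on the plate with both packs upright (top crop about (402,185)), the box is empty, and the knife, tub and sauce are in place. Next I check whether the cover moved since I released it.

Run:
```python
from h import *
a=cv2.imread('pics/s7.png');b=cv2.imread('pics/s12.png');s9=cv2.imread('pics/s9.png')
for nm,im in(('s9',s9),('s12',b)):
  for (u0,v0,u1,v1) in((260,268,365,355),(280,275,315,345),(240,330,350,385)):
    t=a[v0:v1,u0:u1];r=cv2.matchTemplate(im,t,cv2.TM_CCOEFF_NORMED);_,m,_,l=cv2.minMaxLoc(r);print(nm,(l[0]-u0,l[1]-v0),round(m,3))
    print(cv2.phaseCorrelate(a[v0:v1,u0:u1].mean(2),im[v0:v1,u0:u1].mean(2)))
h=cv2.cvtColor(cv2.imread('pics/t12.png'),cv2.COLOR_BGR2HSV)
print('plate',rect((((h[...,1]<45)&(h[...,2]>100))|((h[...,2]<85)&(h[...,1]>80))).astype(np.uint8),(408,235,512,325),z=.01))
```

```text
s9 (0, 0) 0.995
((-0.011322580605330756, 0.0513334085286985), 1.0327062496542223)
s9 (0, 0) 0.997
((-0.06492133003387934, 0.020279676711055572), 1.0054570812040815)
s9 (0, 0) 0.995
((0.020626216013283738, 0.06744050150681602), 0.9960901883228827)
s12 (0, 0) 0.995
((0.023647731920952708, 0.0013313972535513585), 1.0267841888116267)
s12 (0, 0) 0.997
((0.013453429124062666, -0.015311661417982236), 0.9957819469157321)
s12 (0, 0) 0.995
((-0.023804996093993225, 0.035160555264507565), 0.986940154360553)
plate [ 478.4 -328.   195.3  278.7    2.8]
```

The cover has not moved. I return to the release pose (728.4, 11.8) and regrasp it.

Request:
step_arm --increments '[[[24.4, 16.6, 0], [0, 0, -0.04]], [[24.4, 16.6, 0], [0, 0, -0.04]], [[24.4, 16.6, 0], [0, 0, -0.04]], [[24.4, 16.6, 0], [0, 0, -0.04]], [[0, 0, -30], [0, 0, 0]], [[0, 0, -20], [0, 0, 0]], [[0, 0, 0], [0, 0, 0]], [[0, 0, 0], [0, 0, 0]]]'

```text
time: 38.0
eef_pos: [0.7262, 0.0068, 0.0992]
tcp_rot: [0.776, 0.631, -0.001, -0.001]
contact_force: [0.4, -0.9, -0.0]
opening: 1.004
finger_force: 0.0
```

Request:
step_arm --increments '[[[2, 5, -25], [0, 0, 0.005]], [[0, 0, -25], [0, 0, 0]], [[0, 0, -20], [0, 0, 0]], [[0, 0, -15], [0, 0, 0]], [[0, 0, -10], [0, 0, 0]], [[0, 0, 0], [0, 0, 0]], [[0, 0, 0], [0, 0, 0]]]'

```text
time: 38.58
eef_pos: [0.7301, 0.0121, 0.0065]
tcp_rot: [0.774, 0.633, 0.0, 0.0]
contact_force: [0.8, -0.3, 0.4]
opening: 1.0
finger_force: 0.0
```

Request:
step_arm --increments '[[[-0.5, 0, -6], [0, 0, 0]], [[0, 0, -5], [0, 0, 0]], [[0, 0, -1], [0, 0, 0]], [[0, 0, 0], [0, 0, 0]], [[0, 0, 0], [0, 0, 0]]]'

```text
time: 39.0
eef_pos: [0.7291, 0.0125, -0.0064]
tcp_rot: [0.774, 0.633, 0.0, 0.0]
contact_force: [0.0, 0.0, 0.4]
opening: 0.997
finger_force: 0.0
```

Request:
step_arm --increments '[[[0, 0, 0], [0, 0, 0]], [[0, 0, 0], [0, 0, 0]], [[0, 0, 0], [0, 0, 0]], [[0, 0, 0], [0, 0, 0]], [[0, 0, 0], [0, 0, 0]], [[0, 0, 0], [0, 0, 0]]]' --fingers -1 --grip_force 30

```text
time: 39.5
eef_pos: [0.7304, 0.0124, -0.0035]
tcp_rot: [0.774, 0.633, 0.001, 0.001]
contact_force: [-2.2, -0.1, 7.4]
opening: 0.494
finger_force: 32.9
```

Request:
step_arm --increments '[[[0, 0, 5], [0, 0, 0]], [[0, 0, 15], [0, 0, 0]], [[0, 0, 25], [0, 0, 0]], [[0, 0, 35], [0, 0, 0]], [[0, 0, 40], [0, 0, 0]], [[0, 0, 35], [0, 0, 0]], [[0, 0, 0], [0, 0, 0]], [[0, 0, 0], [0, 0, 0]]]'

```text
time: 40.17
eef_pos: [0.7311, 0.0123, 0.1531]
tcp_rot: [0.774, 0.633, 0.003, 0.003]
contact_force: [0.2, 0.9, -3.0]
opening: 0.494
finger_force: 31.2
```

Request:
step_arm --increments '[[[-15, 17, 0], [0, 0, 0]], [[-22, 25, 0], [0, 0, 0]], [[-22, 25, 0], [0, 0, 0]], [[-22, 25, 0], [0, 0, 0]], [[-22, 25, 0], [0, 0, 0]], [[-22, 25, 0], [0, 0, 0]], [[-22, 25, 0], [0, 0, 0]], [[-22, 25, 0], [0, 0, 0]]]'

```text
time: 40.83
eef_pos: [0.5567, 0.2051, 0.1452]
tcp_rot: [0.774, 0.633, -0.003, -0.001]
contact_force: [0.4, 0.3, -2.3]
opening: 0.498
finger_force: 31.3
```

Request:
step_arm --increments '[[[-22, 25, 0], [0, 0, 0]], [[-22, 25, 0], [0, 0, 0]], [[-22, 25, 0], [0, 0, 0]], [[-15, 17, 0], [0, 0, 0]], [[-8, 9, 0], [0, 0, 0]], [[0, 0, 0], [0, 0, 0]], [[0, 0, 0], [0, 0, 0]], [[0, 0, 0], [0, 0, 0]]]'

```text
time: 41.5
eef_pos: [0.4714, 0.3045, 0.1476]
tcp_rot: [0.774, 0.633, -0.001, 0.0]
contact_force: [0.6, -0.2, -2.5]
opening: 0.493
finger_force: 31.3
```

Request:
step_arm --increments '[[[-3.4, 2.8, -20], [0, 0, 0]], [[0, 0, -25], [0, 0, 0]], [[0, 0, -20], [0, 0, 0]], [[0, 0, -10], [0, 0, 0]], [[0, 0, 0], [0, 0, 0]], [[0, 0, 0], [0, 0, 0]], [[0, 0, 0], [0, 0, 0]]]'

```text
time: 42.08
eef_pos: [0.4692, 0.3084, 0.075]
tcp_rot: [0.774, 0.633, 0.001, 0.0]
contact_force: [0.1, 0.4, -3.1]
opening: 0.496
finger_force: 31.4
```

Run:
```python
from h import *
s=readout.get_state();print(s['eef_pos'],s['tcp_rot'],s['contact_force'])
```

```text
[0.46922793 0.30837621 0.07496806] [7.74416484e-01 6.32674673e-01 1.30049471e-03 4.19969013e-04] [ 0.07958335  0.35853582 -3.06101668]
```

Request:
step_arm --increments '[[[-0.5, -0.7, -4], [0, 0, 0]], [[0, 0, 0], [0, 0, 0]], [[0, 0, 0], [0, 0, 0]], [[0, 0, 0], [0, 0, 0]]]'

```text
time: 42.42
eef_pos: [0.4674, 0.3077, 0.07]
tcp_rot: [0.774, 0.633, 0.0, 0.0]
contact_force: [-0.0, -0.3, -1.4]
opening: 0.502
finger_force: 31.4
```

Request:
step_arm --increments '[[[0, 0, -3], [0, 0, 0]], [[0, 0, -3], [0, 0, 0]], [[0, 0, -2], [0, 0, 0]], [[0, 0, 0], [0, 0, 0]], [[0, 0, 0], [0, 0, 0]]]'

```text
time: 42.83
eef_pos: [0.4669, 0.3075, 0.0611]
tcp_rot: [0.774, 0.633, -0.0, -0.0]
contact_force: [0.3, -0.1, -2.4]
opening: 0.495
finger_force: 31.3
```

Request:
step_arm --increments '[[[0.8, 0, -2], [0, 0, 0]], [[0, 0, -2], [0, 0, 0]], [[0, 0, -2], [0, 0, 0]], [[0, 0, -2], [0, 0, 0]], [[0, 0, 0], [0, 0, 0]], [[0, 0, 0], [0, 0, 0]]]'

```text
time: 43.33
eef_pos: [0.4677, 0.3075, 0.0532]
tcp_rot: [0.774, 0.633, -0.0, -0.0]
contact_force: [0.1, -0.5, -2.3]
opening: 0.491
finger_force: 31.3
```

Request:
step_arm --increments '[[[0, 0, -2], [0, 0, 0]], [[0, 0, -1.5], [0, 0, 0]], [[0, 0, -1], [0, 0, 0]], [[0, 0, 0], [0, 0, 0]], [[0, 0, 0], [0, 0, 0]]]'

```text
time: 43.75
eef_pos: [0.468, 0.3076, 0.049]
tcp_rot: [0.774, 0.633, 0.0, 0.0]
contact_force: [-0.1, -0.3, -1.8]
opening: 0.494
finger_force: 31.4
```

Request:
step_arm --increments '[[[0, 0, -1], [0, 0, 0]], [[0, 0, -1], [0, 0, 0]], [[0, 0, 0], [0, 0, 0]], [[0, 0, 0], [0, 0, 0]]]'

```text
time: 44.08
eef_pos: [0.4681, 0.3077, 0.0488]
tcp_rot: [0.774, 0.633, -0.0, 0.0]
contact_force: [-4.0, -1.7, 7.0]
opening: 0.495
finger_force: 33.7
```

The cover is seated at .0488, against an expected .0485. I'll press slightly and release.

Request:
step_arm --increments '[[[0, 0, -1], [0, 0, 0]], [[0, 0, 0], [0, 0, 0]]]'

```text
time: 44.25
eef_pos: [0.4681, 0.3077, 0.0488]
tcp_rot: [0.774, 0.633, -0.001, -0.0]
contact_force: [-6.7, -2.2, 12.2]
opening: 0.498
finger_force: 34.8
```

Request:
step_arm --increments '[[[0, 0, 0], [0, 0, 0]], [[0, 0, 0], [0, 0, 0]], [[0, 0, 0], [0, 0, 0]], [[0, 0, 0], [0, 0, 0]], [[0, 0, 0], [0, 0, 0]], [[0, 0, 0], [0, 0, 0]]]' --fingers 1

```text
time: 44.75
eef_pos: [0.4681, 0.3076, 0.046]
tcp_rot: [0.774, 0.633, 0.0, 0.0]
contact_force: [0.4, -0.5, 0.3]
opening: 0.998
finger_force: 0.0
```

Request:
step_arm --increments '[[[0, 0, 10], [0, 0, 0]], [[0, 0, 20], [0, 0, 0]], [[0, 0, 30], [0, 0, 0]], [[0, 0, 35], [0, 0, 0]], [[0, 0, 35], [0, 0, 0]], [[25, -28, 0], [0, 0, 0]], [[25, -28, 0], [0, 0, 0]], [[25, -28, 0], [0, 0, 0]]]'

```text
time: 45.42
eef_pos: [0.5442, 0.2233, 0.1785]
tcp_rot: [0.774, 0.634, 0.002, 0.001]
contact_force: [0.4, 0.4, -0.6]
opening: 1.0
finger_force: 0.0
```

Request:
step_arm --increments '[[[25, -28, 0], [0, 0, 0]], [[25, -28, 0], [0, 0, 0]], [[25, -28, 0], [0, 0, 0]], [[15, -28, 0], [0, 0, 0]], [[5, -15, 0], [0, 0, 0]], [[0, 0, 0], [0, 0, 0]], [[0, 0, 0], [0, 0, 0]]]'

```text
time: 46.0
eef_pos: [0.6377, 0.0964, 0.1762]
tcp_rot: [0.775, 0.632, 0.0, -0.0]
contact_force: [-0.1, 0.0, 0.7]
opening: 1.0
finger_force: 0.0
```

Run:
```python
from h import *
a=snap('top','t13.png')[...,::-1];b=snap('scene','s13.png')[...,::-1];s=readout.get_state();print(s['eef_pos'])
o=cv2.imread('pics/scene0.png');o2=cv2.imread('pics/top0.png')
u0,v0,u1,v1=375,165,490,270;print(cv2.phaseCorrelate(o[v0:v1,u0:u1].mean(2),b[v0:v1,u0:u1].mean(2)))
u0,v0,u1,v1=165,225,290,345;print(cv2.phaseCorrelate(o2[v0:v1,u0:u1].mean(2),a[v0:v1,u0:u1].mean(2)))
d=tray('s13.png');h=cv2.cvtColor(b,cv2.COLOR_BGR2HSV);print('tray s',rect(d,(60,195,240,265),'scene',.025))
u0,v0,u1,v1=60,180,245,275;print('plate/tray shift since s12',cv2.phaseCorrelate(cv2.imread('pics/s12.png')[v0:v1,u0:u1].mean(2),b[v0:v1,u0:u1].mean(2)))
c=np.hstack([cv2.resize(o[160:270,370:490],(400,366)),cv2.resize(b[160:270,370:490],(400,366))])
c2=cv2.resize(b[180:280,50:250],(800,234*800//800))
cv2.imwrite('pics/c13.png',cv2.convertScaleAbs(np.vstack([c,c2]),alpha=1.6))
```

```text
[0.63714529 0.0978454  0.17616489]
((-0.24552081368798895, -0.05868247175396846), 0.9501911019867945)
((0.8624965857652214, -0.05518596065449799), 0.7639379083352947)
tray s [ 488.6 -328.5  286.9  156.8   87.2]
plate/tray shift since s12 ((-0.05914378963144884, 0.00890755276274291), 0.7859039444588322)
```

View pics/c13.png

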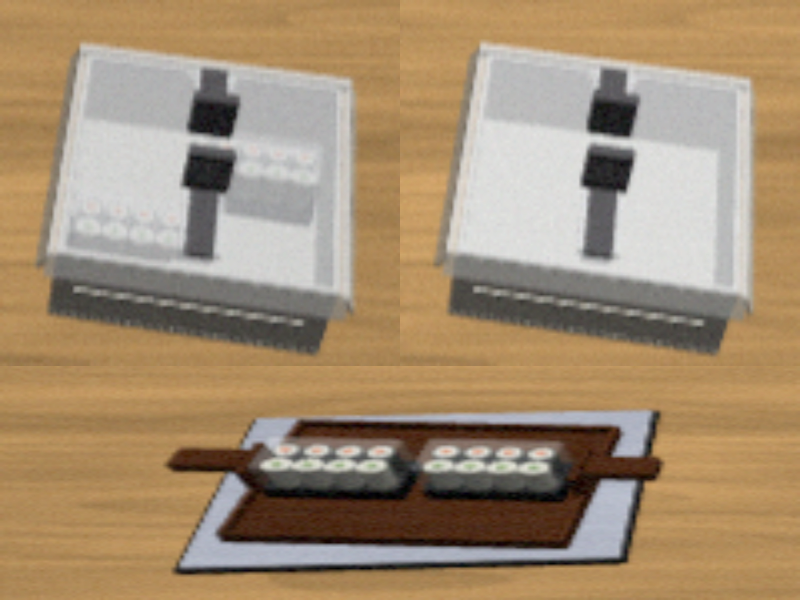

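The cover looks as it did at the start, with both tabs at rest. The tray sits centred on the plate with both packs upright. Handing in.

```bash
python3 -c "
from plant import sign_off
print(sign_off())"
```

```text
the job is handed in; nothing more can be done
None
```

The job is handed in and the last pictures show everything in place, though the sign-off returned no verdict: both packs upright on the tray, the tray flat and centred on the chill plate, the cover clipped back on the empty box, and the knife, tub and sauce bottle left alone.

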